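# Tighten the air-port locknut of a bioprinter with an adjustable wrench

## Robot

A 6-joint arm with a two-finger parallel gripper is mounted at the origin on the work surface. World frame = base frame: x ahead of the robot, y to its left, z up, the work surface at z = 0. Lengths are in m, angles in rad, forces in N, time in s.
With the tool pointing down it reaches from about 0.4 to 0.825 m from the base axis. Payload 7 kg.
Tool frame: the origin (TCP) lies midway between the tips of the shut fingers; the grasp point (between the pads) lies robot.tcp_to_grasp behind it (robot.tcp_to_grasp is the distance from the TCP to the grasp point, in m); z points along the fingers, y is the direction in which the jaws open and shut (so a half turn about z gives the same grasp; the last joint's range is limited). The gripper opens to 85 mm and grips with 20 to 120 N. Pads are 22 mm wide; open, the fingers measure 114 mm over their backs; the gripper's body (76 mm by 85 mm) begins 54 mm behind the grasp point. The pads swing forward as they close: fully open they stand 13 mm farther back than shut.
Start: joints at [-0.941, 0.359, 0.012, 0, -1.224, -0.288], TCP at [0.226, -0.636, 0.207] pointing down, gripper open.
Joint ranges: [-3.07, 3.07], [-1.43, 2.12], [-1.02, 1.25], [-3.03, 1.67], [-3.05, -0], [-3.03, 3.03]. Speed limits (rad/s): [2.39, 2.39, 3.01, 3.14, 3.14, 3.14].

## Interface

Orientations are given as a rotation vector (axis times angle).
In Python, from rig import sensors, capture, job_done, robot gives the robot as it stands. The module is installed in compiled form; this text tells all that it offers.
- The arm moves only by the tool play_rows, never from a script. Its argument "series" is a list of rows, each a list of 7 numbers: the turn, a rotation vector about the tool's x, y, z in rad, then the shift along the tool's x, y, z in mm, then the finger opening in mm, from 0 to 85.4. In form: [[wx, wy, wz, tx, ty, tz, fingers], ...]. A call has 1 to 12 rows; each row shifts and turns the pose as measured when the row begins, along the tool's axes as they then stand; what a row does not reach is not made up. A row lasts 1/10 s, in which the tool goes at most 50 mm and 8.59 degrees, less where a joint would pass 70% of its speed; a pose out of reach is approached as far as the arm can. A call is refused whole if a number of a shift passes 50 or a number of a turn 0.15, either way. A call with a gripper value outside its range is refused whole. The fingers move at their own pace and stop on an object; "force" is the grip in N (left out, the last holds). Time passes only in rows, so rows that do not move let the fingers close. It gives the time, the measured TCP pose, the force and the opening at its end, in the units of the state.
- sensors.get_state(): the state, without advancing time (a new reading comes with each control period).
- capture(name): name is "side" or "top"; returns a dict with "frame" (420x560x3 uint8, red, green, blue), "mtx" (3x3 intrinsics, pixels), "T" (4x4, takes a point from camera to world coordinates). Camera axes: x right, y up, looking along -z (the intrinsics and any distortion apply to the point x, -y, -z); pixel columns grow to the right and rows downward; lengths in m; the calibration is good to about 2 mm. A picture is of the moment at which its call begins. There is no depth.
- job_done(): hands the job in, once; it reports no verdict.
The state is a dict: "t": time; "q": joint angles; "qvel": joint speeds; "tau": joint torques, N m; "ee_pos": TCP position; "orientation": TCP orientation; "force": force on the tool from outside, world axes, zero at the start; "ft_torque": the same for the moment, N m; "opening": finger opening in m.
Only numpy, scipy, OpenCV 4.12 (cv2) and the standard library are available. Lean on these libraries where they do the work, as an engineer would, in place of code of your own. Each camera call takes 0.05 s, during which the arm holds its last target.

## Task

Tighten the blue plastic locknut of the air port on top of the printer's white base with the adjustable wrench: lay the wrench flat around the nut, roll its worm until the jaws just fit the flats, then turn the nut clockwise by the handle until it comes up tight, and stop there, for the plastic cracks if it is overtightened. Do not turn the nut with slack jaws, keep your fingers' pressure off the base and the nut, and leave the tube, the dish and the pot where they stand. Leave the wrench lying flat and fitted on the tight nut, and let go of it.

Things in the scene. Friction and masses are not known exactly. Their poses are not given: they have to be found in the camera images.
- wrench: Adjustable wrench, bright steel, 250 mm long, 0.2 to 0.6 kg, lying flat, always this face up. Origin: on its underside, where the axis of a snugly held 24 mm nut passes. +x points out of the mouth, +y from fixed to movable jaw, z up. Head 12 mm thick, x = -62 to +17, y = -27 to +30 mm. Fixed jaw face at y = -12 mm; jaws reach x = 15 mm; throat floor at x = -16 mm.
- handle_mid (a point): Point in the wrench's handle, 140 mm from the wrench's origin, 6 mm above its underside; axes as wrench. The handle, with a red grip, is a flat bar 21 mm wide, 9 mm thick, underside flush with the head's, running from the origin along (-0.966, 0.259) of the wrench's x, y (15 degrees off -x), free to grip 75 to 215 mm from the origin. Centre of mass 83 mm from the origin along it.
- worm_top (a point): Top of the knurled worm, fixed to the wrench (axes as wrench) at x = -39.5, y = 6, z = 14.6 mm, 2.6 mm proud of the head. The worm is a steel roller 14 mm in diameter, 16 mm long, axis along the wrench's y. Stroking its top towards the mouth (+x) closes the jaws, towards the handle opens them. A stroke is only as long as the fingertip: lift and repeat.
- worm (a joint): Roll of the worm, rad; grows as its top moves towards the mouth; +1 rad closes the jaws by 0.5 mm (10 mm of stroke without slip: 0.7 mm). Starts between -1.8 and 1.8. Stiff: needs about 7 N of rubbing force, so press with 10 to 15 N (friction of a fingertip on the knurl about 0.8 to 1.2). When the jaws bear on the nut it stops and the finger slips. It holds the jaw when the nut is turned.
- jaw (a joint): Movable jaw of the wrench, in m: the opening between the jaws is 27.5 mm + this reading; its face lies at y = 15.5 mm + reading in wrench. Starts between -0.9 and +0.9 mm (opening 26.6 to 28.4 mm); reads about -3.5 mm when the jaws just fit the 24 mm nut, down to -4 mm when pressed on hard. Under load it springs open by up to 0.7 mm.
- nut (a joint): The locknut's turn on its thread, rad; grows clockwise seen from above (tightening). Starts between -0.85 and -0.60 and turns against 0.4 N m of thread friction up to 0, where it meets its seat: a hard stop (it may read up to 0.02). Then only the torque grows: firmly tight is 0.7 to 1.4 N m; at 1.7 N m the plastic cracks. The wrench's rubbing on the base adds about 0.1 N m.
- nut_mid (a point): Centre of the locknut: blue plastic hexagon, 24 mm over flats, 27.7 mm over corners, 10 mm high, standing on the base's top face; this point is 5 mm above that face. z up. Axes turn with the nut: flats face +y and -y, corners point to +x and -x, white paint mark at the +x corner. A brass barrel, 20 mm in diameter with an open port, rises through it to 13 mm above the base's top face.
- console: White base unit of the bioprinter, fixed: 260 x 260 x 50 mm, flat top. Origin: centre of its underside, on the cabinet floor (height 0), axes along its sides; the nut stands at x = 0, y = +20 mm, on its top face at height 50 mm.
- tube: Self-standing 50 ml sample tube with a blue cap, on the cabinet floor: 35 mm in diameter, 115 mm high. Origin: centre of its underside. Leave it alone.
- dish: Small closed culture dish on top of the base: 58 mm in diameter, 14 mm high. Origin: centre of its underside. Leave it alone.
- pot: Amber pot with a white lid, on the cabinet floor: 45 mm in diameter, 42 mm high. Origin: centre of its underside. Leave it alone.
- barrel (a joint): Twist of the brass barrel, rad, clockwise positive, which carries the nut: it sits in a rubber gasket and yields elastically by 0.067 rad per N m of torque put on the nut (about 0.03 while the nut runs, 0.05 to 0.09 when it is firmly tight, 0.113 when it cracks) and springs back when let go, taking nut and wrench along.

How it is judged:
By the outcome, as a careful person would: the job done as asked, in the order asked, and still so for the second after the job is handed in, with the robot touching nothing.
It also fails if it takes over 72 s, if anything falls off the work surface, if the arm or the gripper's body presses on something with over 40 N, if the wrist force passes 120 N, or if a joint passes its speed limit or range.

## Working session

There is one attempt and no reset: what is moved stays moved. The work goes in short steps, Python scripts to look and compute and a tool call to move; the robot and the scene stay as the last step left them, time stands still between calls to the robot, and variables do not carry over. Pictures are saved under pics/ and viewed, and the job is handed in when it is done.

Besides the shell and the picture viewer there is one more tool, called as name(argument=value, ...), one argument or row to a line, values as JSON. play_rows: Moves the arm, as the interface text tells. Its arguments: {"type":"object","properties":{"series":{"type":"array"},"force":{"type":"number"}},"required":["series"]}

```bash
mkdir -p pics
python3 - <<'E'
from rig import sensors,capture,robot
import cv2
print(sensors.get_state()); print(robot.tcp_to_grasp)
for n in("side","top"):
    c=capture(n); cv2.imwrite(f"pics/{n}0.png",c["frame"][:,:,::-1]); print(n,c["mtx"],c["T"],[k for k in c])
E
```

```text
{'t': 0.0, 'q': array([-9.40898225e-01,  3.59422783e-01,  1.10911924e-02, -3.47918776e-04,
       -1.22411867e+00, -2.88097763e-01]), 'qvel': array([ 0.00202069, -0.00111301,  0.00131561, -0.00133829,  0.00027437,
        0.00187866]), 'tau': array([-5.76483126e-04, -5.83321631e+01,  2.93407899e+01,  6.93643525e+00,
       -5.95617603e-03, -3.98225802e-05]), 'ee_pos': array([ 0.22604925, -0.6354802 ,  0.20615498]), 'orientation': array([ 5.34030705e-01, -3.09542368e+00, -2.55639538e-03]), 'force': array([ 0.40494952, -0.63758214,  0.70751112]), 'ft_torque': array([0.03323293, 0.04609444, 0.00985487]), 'opening': 0.08545786720987475}
0.0187
side [[465.24049871   0.         272.40691978]
 [  0.         465.24049871 198.46122698]
 [  0.           0.           1.        ]] [[-0.93394883  0.20410566 -0.29339472  0.17753803]
 [-0.35724656 -0.55768953  0.7492378   0.98535148]
 [-0.01069948  0.80456402  0.59376953  0.870938  ]
 [ 0.          0.          0.          1.        ]] ['frame', 'mtx', 'T']
top [[384.5617557    0.         275.31544182]
 [  0.         384.5617557  213.83989829]
 [  0.           0.           1.        ]] [[ 0.00544299  0.99257615 -0.12150291  0.47162931]
 [-0.99998071  0.00576604  0.00230727 -0.02584556]
 [ 0.00299073  0.12148801  0.99258839  0.93644077]
 [ 0.          0.          0.          1.        ]] ['frame', 'mtx', 'T']
```

View pics/side0.png

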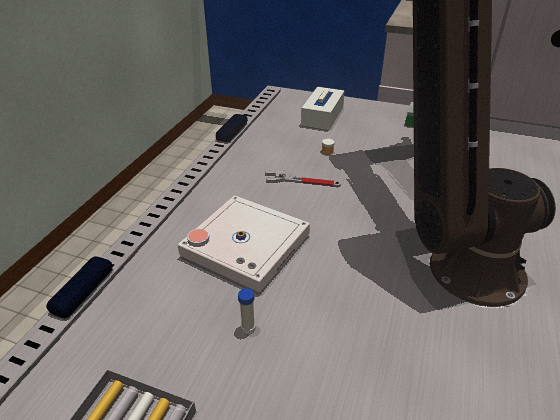

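View pics/top0.png

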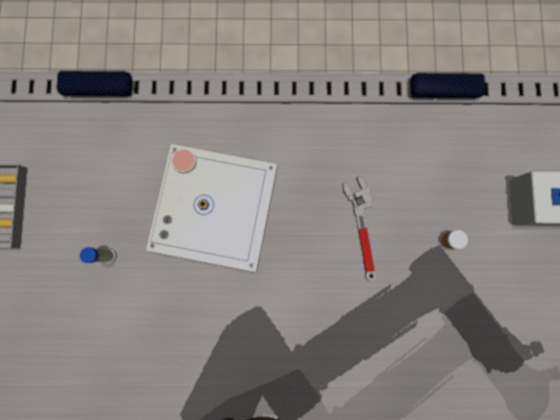

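```bash
cat > h.py <<'E'
import numpy as np,cv2
from rig import sensors,capture,robot
from scipy.spatial.transform import Rotation as R
def proj(c,P):
    P=np.atleast_2d(P); T=c["T"]; p=(P-T[:3,3])@T[:3,:3]; p=p*[1,-1,-1]
    u=p@c["mtx"].T; return u[:,:2]/u[:,2:]
def unproj(c,uv,z):
    uv=np.atleast_2d(uv); d=np.c_[uv,np.ones(len(uv))]@np.linalg.inv(c["mtx"]).T
    d=d*[1,-1,-1]@c["T"][:3,:3].T; o=c["T"][:3,3]
    return o+d*((z-o[2])/d[:,2])[:,None]
def crop(c,name,x0,y0,w,h,s):
    f=c["frame"][y0:y0+h,x0:x0+w,::-1]; cv2.imwrite(name,cv2.resize(f,None,fx=s,fy=s,interpolation=cv2.INTER_CUBIC))
def st():
    s=sensors.get_state(); return s
E
python3 - <<'E'
from h import *
c=capture("top"); crop(c,"pics/t1.png",330,165,60,120,5); crop(c,"pics/t2.png",140,135,145,145,4)
c=capture("side"); crop(c,"pics/s1.png",255,160,100,40,8); crop(c,"pics/s2.png",170,190,150,110,5)
E
```

```text
(no output)
```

View pics/t1.png

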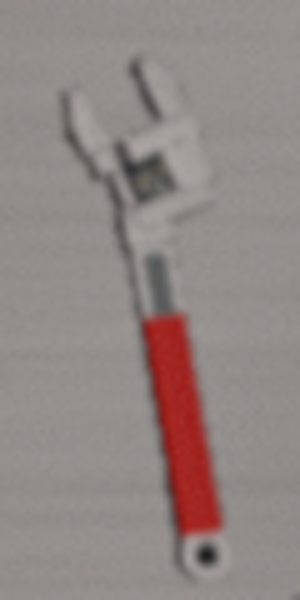

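View pics/t2.png

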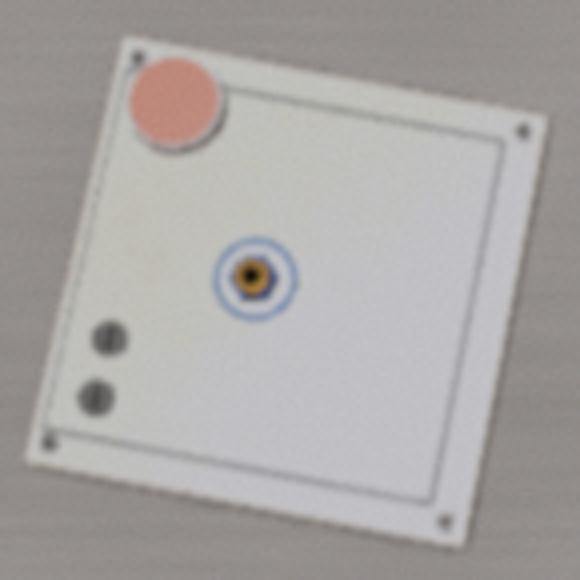

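View pics/s1.png

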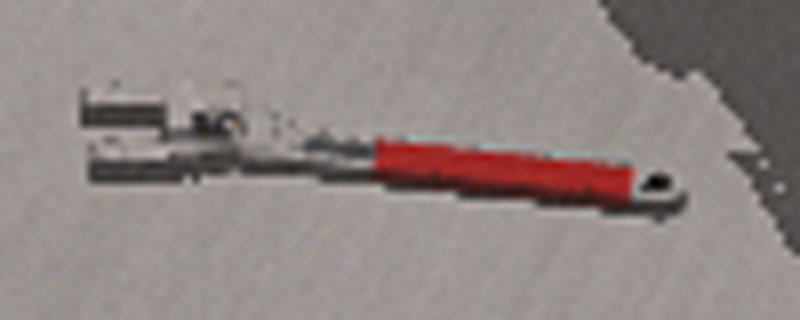

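View pics/s2.png

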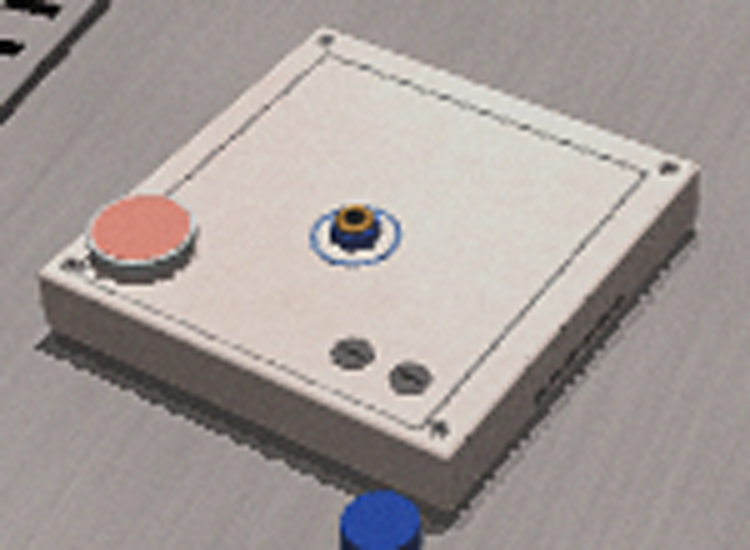

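Run:
```python
from h import *
np.set_printoptions(precision=4,suppress=True)
c=capture("top"); s=capture("side")
k=np.array([[126,38],[547,118],[463,547],[27,462]])/4+[140,135]
print("top corners",unproj(c,k,.05), unproj(c,k,.05).mean(0))
k=np.array([[325,27],[699,165],[450,460],[40,275]])/5+[170,190]
print("side corners",unproj(s,k,.05), unproj(s,k,.05).mean(0))
print("barrel top",unproj(c,np.array([253,275])/4+[140,135],.063),unproj(s,np.array([355,217])/5+[170,190],.063))
k=np.array([[207,555],[165,317],[203,530],[72,95],[141,62],[152,177]])/5+[330,165]
print("wr top",unproj(c,k,.010))
k=np.array([[657,182],[377,156],[633,182],[82,95],[90,155],[232,122]])/8+[255,160]
print("wr side",unproj(s,k,.010))
print("dish",unproj(c,np.array([175,101])/4+[140,135],.064))
print("tube",unproj(c,[88,255],.115),"pot",unproj(c,[457,240],.042))
```

```text
top corners [[ 0.7445  0.2193  0.05  ]
 [ 0.6974 -0.0307  0.05  ]
 [ 0.4469  0.016   0.05  ]
 [ 0.4937  0.2665  0.05  ]] [0.5956 0.1178 0.05  ]
side corners [[ 0.6942 -0.0264  0.05  ]
 [ 0.445   0.0208  0.05  ]
 [ 0.4909  0.2739  0.05  ]
 [ 0.7425  0.2269  0.05  ]] [0.5931 0.1238 0.05  ]
barrel top [[0.6009 0.1376 0.063 ]] [[0.5993 0.1406 0.063 ]]
wr top [[ 0.4372 -0.2577  0.01  ]
 [ 0.5508 -0.2402  0.01  ]
 [ 0.449  -0.256   0.01  ]
 [ 0.6597 -0.197   0.01  ]
 [ 0.6764 -0.2312  0.01  ]
 [ 0.6193 -0.2353  0.01  ]]
wr side [[ 0.4357 -0.254   0.01  ]
 [ 0.5486 -0.2329  0.01  ]
 [ 0.4449 -0.2506  0.01  ]
 [ 0.6797 -0.234   0.01  ]
 [ 0.6599 -0.1931  0.01  ]
 [ 0.6132 -0.2363  0.01  ]]
dish [[0.7026 0.1856 0.064 ]]
tube [[0.4819 0.3691 0.115 ]] pot [[ 0.5222 -0.4511  0.042 ]]
```

Run:
```python
from h import *
a=[capture("top")["frame"].astype(float) for i in range(6)]
f=np.mean(a,0)[:,:,::-1]
cr=f[190:220,188:220]; i1=cv2.resize(cr,None,fx=20,fy=20,interpolation=cv2.INTER_CUBIC).clip(0,255)
cv2.imwrite("pics/n1.png",i1[:600])
a=[capture("side")["frame"].astype(float) for i in range(6)]
f=np.mean(a,0)[:,:,::-1]
cr=f[224:248,226:258]; i1=cv2.resize(cr,None,fx=20,fy=20,interpolation=cv2.INTER_CUBIC).clip(0,255)
cv2.imwrite("pics/n2.png",i1[:600])
print(st()["t"])
```

```text
0.9[ WARN:0@5.055] global loadsave.cpp:1063 imwrite_ Unsupported depth image for selected encoder is fallbacked to CV_8U.
```

View pics/n1.png

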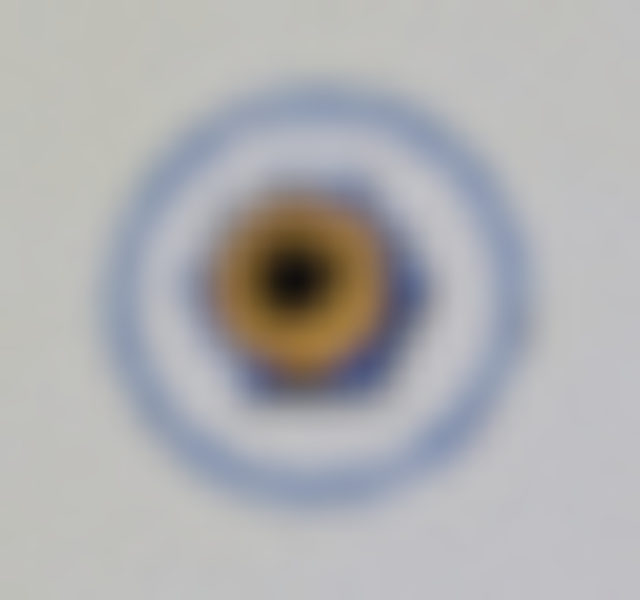

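View pics/n2.png

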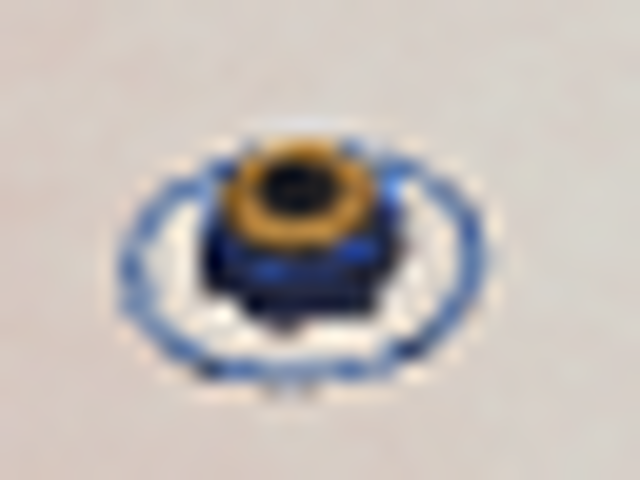

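```bash
cat > nutfit.py <<'E'
from h import *
from scipy.optimize import minimize
def run(avg=4):
    for n in("top","side"):
        cs=[capture(n) for i in range(avg)]; c=cs[0]
        f=np.mean([x["frame"].astype(float) for x in cs],0)
        c0=np.array([.599,.140,.05])
        # ring radius px
        p=proj(c,c0)[0]; x0,y0=(p-16).astype(int); W=32; S=8
        cr=f[y0:y0+W,x0:x0+W]
        bg=np.median(cr.reshape(-1,3),0)
        d=np.linalg.norm(cr-bg,axis=2); m=np.clip(d/90,0,1)
        yy,xx=np.mgrid[:W,:W]
        def model(cx,cy,a):
            A=a+np.arange(6)*np.pi/3
            P=np.array([[cx+.01386*np.cos(t),cy+.01386*np.sin(t),z] for z in(.05,.06) for t in A]+[[cx+.01*np.cos(t),cy+.01*np.sin(t),.063] for t in np.linspace(0,6.28,24)])
            u=proj(c,P)-[x0,y0]
            h=cv2.convexHull(((u+.5)*S*16).astype(np.int32))
            im=np.zeros((W*S,W*S),np.uint8); cv2.fillConvexPoly(im,h,255,cv2.LINE_AA,4)
            return cv2.GaussianBlur(cv2.resize(im,(W,W),interpolation=cv2.INTER_AREA)/255.,(0,0),.6)
        res=[]
        for deg in range(0,60,3):
            best=None
            def cost(v):
                M=model(v[0],v[1],np.radians(deg)); u=proj(c,[[v[0],v[1],.05]])[0]-[x0,y0]
                w=np.hypot(xx-u[0],(yy-u[1])*(1 if n=="top" else 1.3))<8.0 
                return (((M-m)**2)[w]).mean()+0
            r=minimize(cost,c0[:2],method="Nelder-Mead",options=dict(initial_simplex=[c0[:2],c0[:2]+[.004,0],c0[:2]+[0,.004]],xatol=2e-4))
            res.append((r.fun,deg,*np.round(r.x,4)))
        print(n); [print(x) for x in res]
if __name__=="__main__": run()
E
python3 nutfit.py
```

```text
top
(np.float64(0.026102586970853745), 0, np.float64(0.6011), np.float64(0.1395))
(np.float64(0.025916265832390543), 3, np.float64(0.6011), np.float64(0.1394))
(np.float64(0.025523149046123985), 6, np.float64(0.601), np.float64(0.1395))
(np.float64(0.024665118463080223), 9, np.float64(0.601), np.float64(0.1393))
(np.float64(0.023480255427797893), 12, np.float64(0.601), np.float64(0.1395))
(np.float64(0.022198281929607173), 15, np.float64(0.6011), np.float64(0.1393))
(np.float64(0.02087302210659011), 18, np.float64(0.6012), np.float64(0.1395))
(np.float64(0.01928260504668961), 21, np.float64(0.6011), np.float64(0.1394))
(np.float64(0.018026325966450672), 24, np.float64(0.6011), np.float64(0.1393))
(np.float64(0.01704144430176055), 27, np.float64(0.6011), np.float64(0.1394))
(np.float64(0.01612464935486888), 30, np.float64(0.6011), np.float64(0.1395))
(np.float64(0.0161096527195898), 33, np.float64(0.601), np.float64(0.1394))
(np.float64(0.01650333369098431), 36, np.float64(0.6012), np.float64(0.1394))
(np.float64(0.017390726592305318), 39, np.float64(0.6012), np.float64(0.1394))
(np.f
[... 1323 characters left out ...]

(np.float64(0.12538029261765943), 33, np.float64(0.6036), np.float64(0.1368))
(np.float64(0.1280207607004549), 36, np.float64(0.6039), np.float64(0.1369))
(np.float64(0.1257298092020865), 39, np.float64(0.6036), np.float64(0.1368))
(np.float64(0.12686053292741115), 42, np.float64(0.6036), np.float64(0.1368))
(np.float64(0.12706099794545864), 45, np.float64(0.6036), np.float64(0.1368))
(np.float64(0.12845437056852776), 48, np.float64(0.6036), np.float64(0.1368))
(np.float64(0.12346425341358294), 51, np.float64(0.6029), np.float64(0.1365))
(np.float64(0.12776554172707036), 54, np.float64(0.6029), np.float64(0.1364))
(np.float64(0.12900429591142756), 57, np.float64(0.6029), np.float64(0.1365))
```

```bash
cat > wr.py <<'E'
from h import *
def red(c,z=.009):
    f=c["frame"].astype(int); m=((f[:,:,0]-f[:,:,1])>70)&((f[:,:,0]-f[:,:,2])>70)
    m=cv2.morphologyEx(m.astype(np.uint8),cv2.MORPH_OPEN,np.ones((3,3),np.uint8))
    n,l,s,ce=cv2.connectedComponentsWithStats(m)
    # pick most elongated
    out=[]
    for i in range(1,n):
        ys,xs=np.where(l==i)
        if len(xs)<60: continue
        P=unproj(c,np.c_[xs,ys],z)[:,:2]; mu=P.mean(0); w,v=np.linalg.eigh(np.cov((P-mu).T))
        if w[1]/w[0]<6: continue
        d=v[:,1]; out.append((mu,np.degrees(np.arctan2(d[1],d[0]))%180,np.sqrt(12*w)))
    return out
def overlay(c,name,ox,oy,phi,z0,jaw,x0,y0,w,h,s):
    img=cv2.resize(c["frame"][y0:y0+h,x0:x0+w,::-1],None,fx=s,fy=s,interpolation=cv2.INTER_CUBIC)
    Rm=np.array([[np.cos(phi),-np.sin(phi)],[np.sin(phi),np.cos(phi)]])
    def L(pts,z,col,cl=False):
        P=np.array(pts)/1e3@Rm.T+[ox,oy]; u=(proj(c,np.c_[P,np.full(len(P),z0+z)])-[x0,y0]+.5)*s
        cv2.polylines(img,[u.astype(np.int32)],cl,col,1,cv2.LINE_AA)
    h_=np.array([-.966,.259]); n_=np.array([.259,.966])
    L([h_*r+n_*k*10.5 for r,k in((75,1),(232,1),(232,-1),(75,-1))],.009,(0,255,255),True)
    L([[15,-12],[-16,-12],[-16,15.5+jaw],[15,15.5+jaw]],.012,(0,255,0))
    L([[17,-27],[17,30],[-62,30],[-62,-27]],.012,(255,0,255),True)
    L([[-39.5,-2],[-39.5,14]],.0146,(255,0,0))
    L([[-32.5,-2],[-46.5,-2],[-46.5,14],[-32.5,14]],.0076,(255,0,0),True)
    cv2.imwrite(name,img)
E
python3 - <<'E'
from wr import *
np.set_printoptions(precision=4,suppress=True)
c=capture("top"); s=capture("side")
for k in(c,s): print(red(k))
ph=np.radians(23.9)
for o,n in(((.6575,-.2245),"a"),):
    overlay(c,f"pics/o{n}.png",*o,ph,0,0,330,165,60,120,5)
overlay(s,"pics/ob.png",.6555,-.2195,ph,0,0,255,160,100,40,8)
E
```

```text
[(array([ 0.4996, -0.2465]), np.float64(8.803498079194185), array([0.0193, 0.1043]))]
[(array([ 0.4999, -0.2456]), np.float64(9.194402697491796), array([0.021 , 0.1036]))]
```

View pics/oa.png

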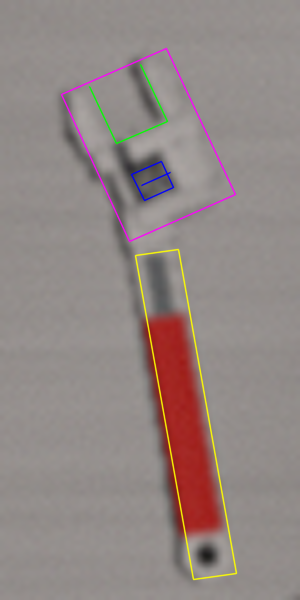

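View pics/ob.png

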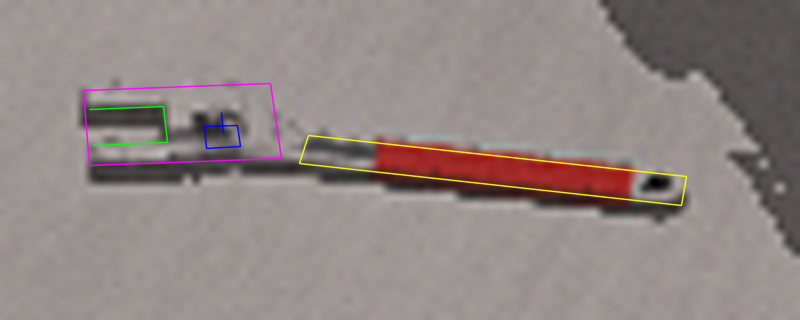

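```bash
cat >> h.py <<'E'
def tool():
    s=sensors.get_state(); return s,np.array(s["ee_pos"]),R.from_rotvec(s["orientation"])
def info():
    s,p,r=tool(); M=r.as_matrix()
    print("t %.2f pos %s yawY %.2f tilt %s F %s M %s op %.1f q6 %.2f"%(s["t"],np.round(p*1e3,1),np.degrees(np.arctan2(M[1,1],M[0,1])),np.round(M[:2,2]*57.3,2),np.round(s["force"],1),np.round(s["ft_torque"],2),s["opening"]*1e3,s["q"][5]))
def plan(target,yawY,n,op,vertical=True):
    """rows from current pose to target (m), tool y at yawY deg (mod 180), tool down"""
    s,p,r=tool(); M=r.as_matrix()
    y0=np.arctan2(M[1,1],M[0,1]); d=(np.radians(yawY)-y0+np.pi/2)%np.pi-np.pi/2
    a=y0+d; Y=np.array([np.cos(a),np.sin(a),0]); Z=np.array([0,0,-1.]); T=np.c_[np.cross(Y,Z),Y,Z]
    rv=(r.inv()*R.from_matrix(T)).as_rotvec(); step=R.from_rotvec(rv/n)
    rows=[]; cur=r
    for i in range(n):
        sh=cur.inv().apply((np.asarray(target)-p)/n)*1e3
        rows.append([round(float(v),3) for v in rv/n]+[round(float(v),1) for v in sh]+[op]); cur=cur*step
    print("max shift",np.abs(rows)[:,3:6].max(), "norm",np.linalg.norm(np.asarray(target)-p)*1e3/n)
    print(str(rows).replace(" ",""))
E
python3 -c "
from h import *
info(); plan([.5541,-.2375,.12],98.9,12,60)"
```

```text
t 1.40 pos [ 226.2 -635.9  207.1] yawY 109.58 tilt [0. 0.] F [ 0.3  0.3 -0.2] M [-0.02  0.01 -0.06] op 85.7 q6 -0.29
max shift 36.9 norm 43.60828027888176
[[0.0,0.0,0.016,-36.9,22.1,7.3,60],[0.0,0.0,0.016,-36.5,22.7,7.3,60],[0.0,0.0,0.016,-36.2,23.3,7.3,60],[0.0,0.0,0.016,-35.8,23.8,7.3,60],[0.0,0.0,0.016,-35.4,24.4,7.3,60],[0.0,0.0,0.016,-35.0,24.9,7.3,60],[0.0,0.0,0.016,-34.7,25.5,7.3,60],[0.0,0.0,0.016,-34.3,26.0,7.3,60],[0.0,0.0,0.016,-33.8,26.5,7.3,60],[0.0,0.0,0.016,-33.4,27.0,7.3,60],[0.0,0.0,0.016,-33.0,27.6,7.3,60],[0.0,0.0,0.016,-32.6,28.1,7.3,60]]
```

play_rows(
  series=[
    [0,0,0.016,-37,22,7,60],
    [0,0,0.016,-36.5,22.5,7,60],
    [0,0,0.016,-36,23,7,60],
    [0,0,0.016,-36,24,7,60],
    [0,0,0.016,-35.5,24.5,7,60],
    [0,0,0.016,-35,25,7,60],
    [0,0,0.016,-34.5,25.5,7,60],
    [0,0,0.016,-34,26,7,60],
    [0,0,0.016,-34,26.5,7,60],
    [0,0,0.016,-33.5,27,7,60],
    [0,0,0.016,-33,27.5,7,60],
    [0,0,0.016,-32.5,28,7,60],
  ],
)

```text
t: 2.6
ee_pos: [0.5669, -0.2307, 0.122]
orientation: [-0.21, 3.13, -0.007]
force: [0.8, -1.3, 0.1]
opening: 0.0596
```

```bash
python3 -c "
from h import *
info(); plan([.5541,-.2375,.03],98.9,5,60)"
```

```text
t 2.60 pos [ 566.9 -230.7  122. ] yawY 97.69 tilt [ 0.27 -0.24] F [ 0.8 -1.3  0.1] M [-0.1  -0.12 -0.07] op 59.6 q6 -1.37
max shift 18.4 norm 18.629144610927195
[[-0.001,0.001,-0.004,2.8,-0.9,18.4,60],[-0.001,0.001,-0.004,2.8,-0.9,18.4,60],[-0.001,0.001,-0.004,2.8,-0.9,18.4,60],[-0.001,0.001,-0.004,2.8,-0.9,18.4,60],[-0.001,0.001,-0.004,2.7,-0.9,18.4,60]]
```

```bash
python3 -c "
from h import *
print(st()['q'])"
```

```text
[-0.06504219  0.31893212 -0.25395277  0.00460341 -0.99297338 -1.37399   ]
```

play_rows(
  series=[
    [-0.001,0.001,-0.004,3,-1,20,60],
    [-0.001,0.001,-0.004,3,-1,20,60],
    [-0.001,0.001,-0.004,2.5,-1,20,60],
    [0,0,-0.004,2.5,-1,20,60],
    [0,0,0,0,0,0,60],
  ],
)

```text
t: 3.1
ee_pos: [0.5621, -0.2305, 0.0392]
orientation: [-0.25, 3.128, -0.003]
force: [-0.3, 1.0, -0.2]
opening: 0.0599
```

```bash
python3 -c "
from wr import *
print(st()['q'])
info(); plan([.5541,-.2375,.003],98.9,3,60)
c=capture('top'); crop(c,'pics/g1.png',300,150,120,140,4)
c=capture('side'); crop(c,'pics/g1s.png',240,100,130,110,5)
info()"
```

```text
[-0.06676389  0.40193781 -0.34838471  0.00233639 -0.8168621  -1.34635855]
t 3.10 pos [ 562.1 -230.5   39.2] yawY 99.13 tilt [ 0.2  -0.11] F [-0.3  1.  -0.2] M [0.05 0.12 0.02] op 59.9 q6 -1.35
max shift 12.1 norm 12.565142596824458
[[-0.001,0.001,0.001,3.0,-1.9,12.1,60],[-0.001,0.001,0.001,3.0,-1.9,12.1,60],[-0.001,0.001,0.001,3.0,-1.9,12.1,60]]
t 3.20 pos [ 564.3 -231.    42. ] yawY 99.15 tilt [ 0.44 -0.18] F [0.6 0.2 0.1] M [ 0.08 -0.07  0.02] op 60.3 q6 -1.35
```

View pics/g1s.png

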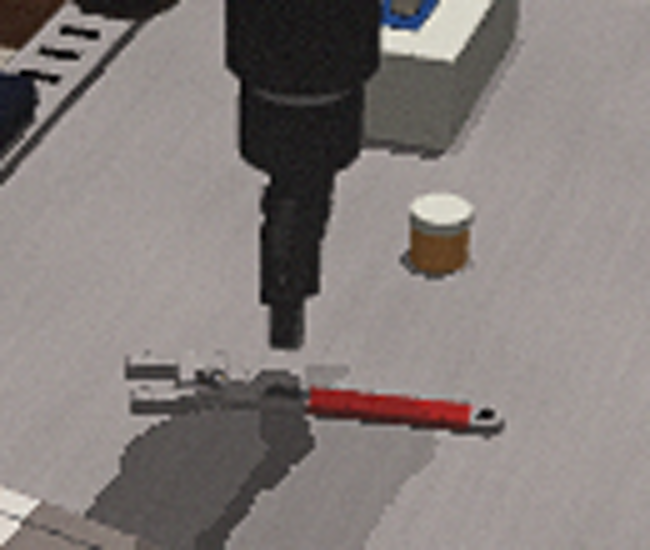

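View pics/g1.png

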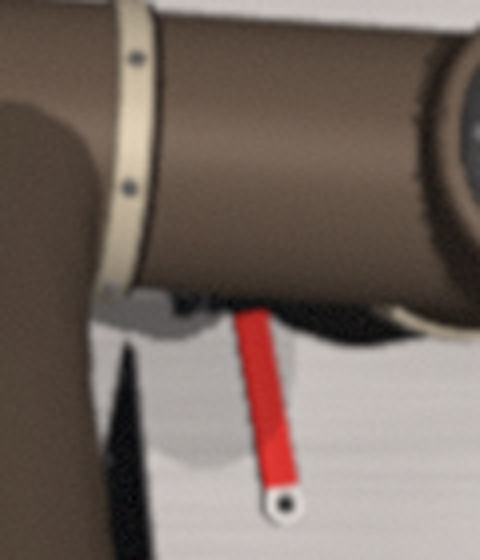

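play_rows(
  series=[
    [-0.002,0.001,0,5,-3,12,60],
    [-0.002,0.001,0,4,-2,12,60],
    [-0.001,0,0,2,-1,8,60],
    [0,0,0,0,0,0,60],
    [0,0,0,0,0,0,60],
  ],
)

```text
t: 3.7
ee_pos: [0.5559, -0.2402, 0.0106]
orientation: [-0.249, 3.122, 0.0]
force: [0.2, -0.6, 1.4]
opening: 0.0602
```

```bash
python3 -c "
from wr import *
info(); plan([.5541,-.2375,.002],98.9,1,60)"
```

```text
t 3.70 pos [ 555.9 -240.2   10.6] yawY 99.12 tilt [0.57 0.06] F [ 0.2 -0.6  1.4] M [-0.03  0.01 -0.  ] op 60.2 q6 -1.32
max shift 8.6 norm 9.20090027318173
[[-0.0,0.01,0.004,1.5,3.0,8.6,60]]
```

play_rows(
  series=[
    [0,0.005,0.002,1,2,4,60],
    [0,0.005,0.002,0.5,1,4,60],
    [0,0,0,0,0,0,60],
    [0,0,0,0,0,0,60],
  ],
)

```text
t: 4.1
ee_pos: [0.5546, -0.2372, 0.0026]
orientation: [-0.244, 3.132, -0.002]
force: [0.5, -0.5, 0.2]
opening: 0.0599
```

```bash
python3 -c "
from wr import *
info(); plan([.5541,-.2375,.002],98.9,1,60)"
```

```text
t 4.10 pos [ 554.6 -237.2    2.6] yawY 98.89 tilt [ 0.01 -0.06] F [ 0.5 -0.5  0.2] M [ 0.05 -0.02 -0.01] op 59.9 q6 -1.34
max shift 0.6 norm 0.8090342933348567
[[-0.001,0.0,-0.0,0.5,-0.2,0.6,60]]
```

Close on the handle.

play_rows(
  series=[
    [0,0,0,0,0,0.5,40],
    [0,0,0,0,0,0,30],
    [0,0,0,0,0,0,15],
    [0,0,0,0,0,0,10],
    [0,0,0,0,0,0,10],
    [0,0,0,0,0,0,10],
  ],
  force=70,
)

```text
t: 4.7
ee_pos: [0.5551, -0.2371, 0.0026]
orientation: [-0.244, 3.131, -0.002]
force: [0.5, -0.4, -0.6]
opening: 0.0099
```

```bash
python3 -c "
from wr import *
info()
c=capture('side'); crop(c,'pics/g2s.png',240,130,130,80,6)
info()"
```

```text
t 4.70 pos [ 555.1 -237.1    2.6] yawY 98.91 tilt [ 0.07 -0.06] F [ 0.5 -0.4 -0.6] M [-0.02 -0.01  0.03] op 9.9 q6 -1.34
t 4.75 pos [ 555.1 -237.1    2.6] yawY 98.91 tilt [ 0.07 -0.06] F [-0.2  0.9 -0.5] M [0.04 0.02 0.03] op 10.1 q6 -1.34
```

View pics/g2s.png

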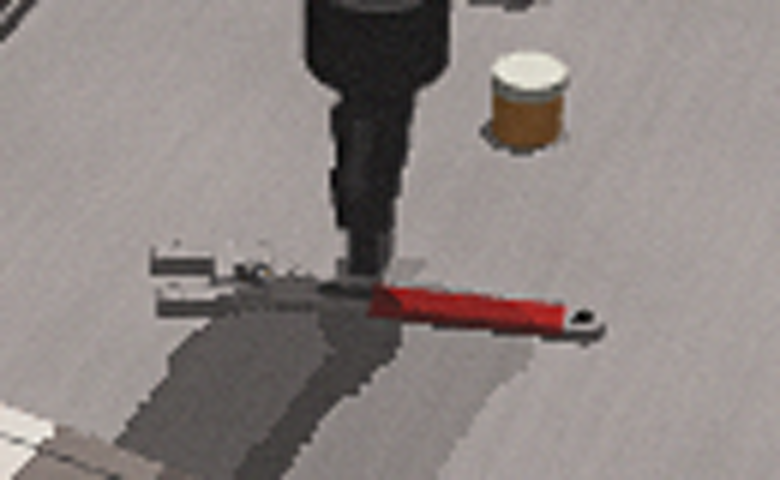

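```bash
python3 -c "
from wr import *
c=capture('side')
for z in (.0026,.009,.015): print(z,(proj(c,[.5551,-.2371,z])-[240,130]+.5)*6)
img=cv2.imread('pics/g2s.png')
u=(proj(c,[[.5551,-.2371,z] for z in(.0026,.009,.0213)])-[240,130]+.5)*6
for a in u: cv2.circle(img,tuple(a.astype(int)),3,(0,255,0),-1)
cv2.imwrite('pics/g3.png',cv2.resize(img[200:360,120:640],None,fx=1.5,fy=1.5))
print(red(c))"
```

```text
0.0026 [[366.46174357 304.84911815]]
0.009 [[366.75498818 295.23723795]]
0.015 [[367.03122374 286.18287519]]
[(array([ 0.49242255, -0.24686714]), np.float64(8.950553690134257), array([0.02117892, 0.08838673]))]
```

View pics/g3.png

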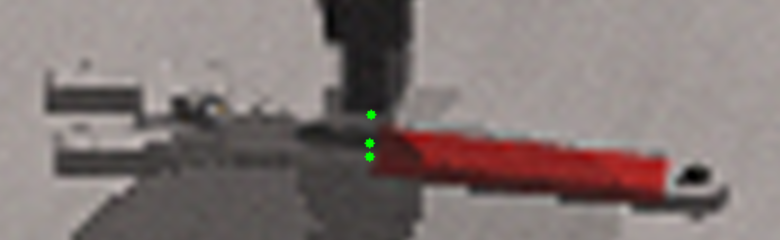

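play_rows(
  series=[
    [0,0,0,0,0,-10,10],
    [0,0,0,0,0,-10,10],
    [0,0,0,0,0,0,0],
    [0,0,0,0,0,0,0],
    [0,0,0,0,0,0,0],
  ],
)

```text
t: 5.3
ee_pos: [0.5556, -0.2372, 0.0253]
orientation: [-0.244, 3.129, -0.002]
force: [0.3, -0.1, 0.2]
opening: -0.0003
```

```bash
python3 -c "
from wr import *
info()
s,p,r=tool()
for n,b in(('side',(250,130,90,70)),('top',(300,150,90,70))):
    c=capture(n)
    crop(c,'pics/g4%s.png'%n,*b,8)
    img=cv2.imread('pics/g4%s.png'%n)
    u=(proj(c,[p,p+[0,0,.0187]])-b[:2]+.5)*8
    for a in u: cv2.circle(img,tuple(a.astype(int)),2,(0,255,0),-1)
    cv2.imwrite('pics/g4%s.png'%n,img)
"
```

```text
t 5.30 pos [ 555.6 -237.2   25.3] yawY 98.92 tilt [ 0.16 -0.08] F [ 0.3 -0.1  0.2] M [-0.02  0.02 -0.05] op -0.3 q6 -1.34
```

View pics/g4side.png

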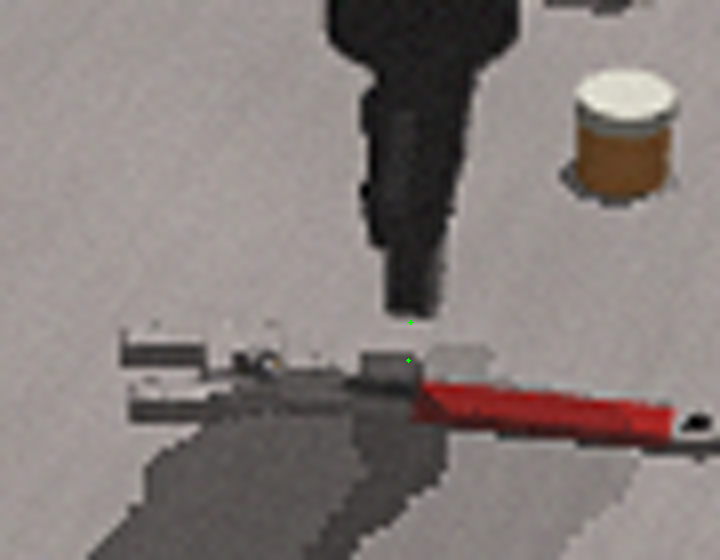

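View pics/g4top.png

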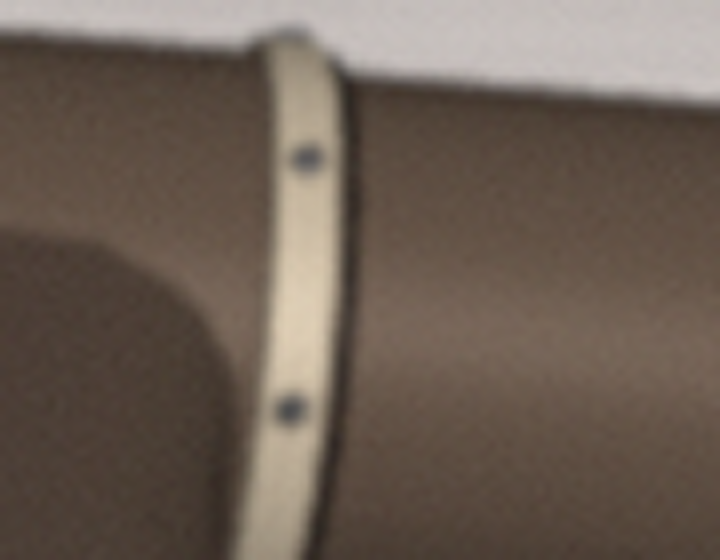

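play_rows(
  series=[
    [0,0,0,0,0,8,0],
    [0,0,0,0,0,8,0],
    [0,0,0,0,0,2,0],
    [0,0,0,0,0,1,0],
  ],
)

```text
t: 5.8
ee_pos: [0.5546, -0.2371, 0.0031]
orientation: [-0.244, 3.132, -0.002]
force: [0.5, 0.0, 0.4]
opening: -0.0005
```

```bash
python3 -c "
from wr import *
info()"
```

```text
t 5.80 pos [ 554.6 -237.1    3.1] yawY 98.90 tilt [ 0.01 -0.05] F [0.5 0.  0.4] M [-0.02 -0.03 -0.01] op -0.5 q6 -1.34
```

play_rows(
  series=[
    [0,0,0,0,0,2,0],
    [0,0,0,0,0,2,0],
    [0,0,0,0,0,2,0],
    [0,0,0,0,0,0.5,0],
  ],
)

```text
t: 6.2
ee_pos: [0.5544, -0.2371, -0.0044]
orientation: [0.244, -3.131, 0.001]
force: [0.1, -0.5, -0.4]
opening: 0.0002
```

```bash
python3 -c "
from wr import *
info()
s,p,r=tool()
for n,b in(('side',(260,140,90,60)),):
    c=capture(n)
    crop(c,'pics/g5%s.png'%n,*b,8)
    img=cv2.imread('pics/g5%s.png'%n)
    u=(proj(c,[p,p+[0,0,.0187]])-b[:2]+.5)*8
    for a in u: cv2.circle(img,tuple(a.astype(int)),2,(0,255,0),-1)
    cv2.imwrite('pics/g5%s.png'%n,img)
"
```

```text
t 6.20 pos [ 554.4 -237.1   -4.4] yawY 98.90 tilt [-0.04 -0.05] F [ 0.1 -0.5 -0.4] M [-0.03  0.    0.03] op 0.2 q6 -1.34
```

View pics/g5side.png

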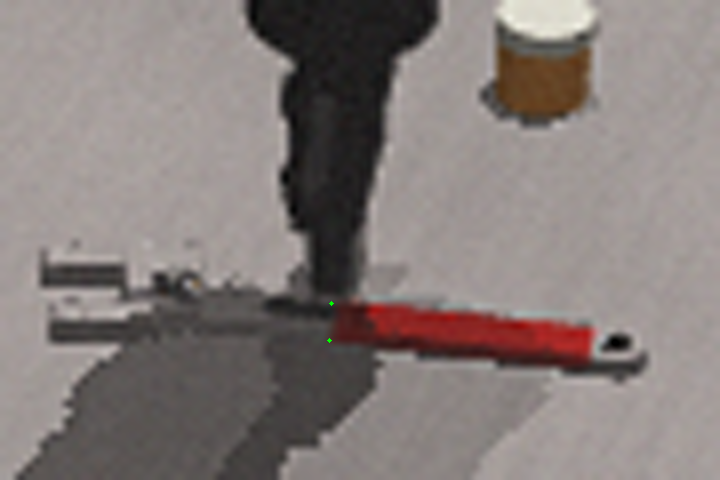

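play_rows(
  series=[
    [0,0,0,0,0,1.5,0],
    [0,0,0,0,0,1.5,0],
    [0,0,0,0,0,1,0],
  ],
)

```text
t: 6.55
ee_pos: [0.5548, -0.2371, -0.0081]
orientation: [-0.244, 3.132, -0.002]
force: [0.0, -0.4, 0.1]
opening: -0.0
```

```bash
python3 -c "
from wr import *
info()"
```

```text
t 6.55 pos [ 554.8 -237.1   -8.1] yawY 98.91 tilt [ 0.02 -0.06] F [ 0.  -0.4  0.1] M [ 0.05 -0.04 -0.02] op -0.0 q6 -1.34
```

play_rows(
  series=[
    [0,0,0,0,0,1,0],
    [0,0,0,0,0,1,0],
    [0,0,0,0,0,1,0],
  ],
)

```text
t: 6.85
ee_pos: [0.5548, -0.2372, -0.0113]
orientation: [-0.244, 3.132, -0.002]
force: [0.5, -0.8, 0.1]
opening: 0.0001
```

```bash
python3 -c "
from wr import *
info()"
```

```text
t 6.85 pos [ 554.8 -237.2  -11.3] yawY 98.91 tilt [ 0.03 -0.06] F [ 0.5 -0.8  0.1] M [-0.01  0.   -0.01] op 0.1 q6 -1.34
```

play_rows(
  series=[
    [0,0,0,0,0,1,0],
    [0,0,0,0,0,1,0],
    [0,0,0,0,0,1,0],
  ],
)

```text
t: 7.15
ee_pos: [0.5549, -0.2371, -0.0146]
orientation: [-0.244, 3.132, -0.002]
force: [-0.0, -0.1, 0.0]
opening: 0.0001
```

```bash
python3 -c "
from wr import *
info()
s,p,r=tool()
for n,b in(('side',(260,140,90,60)),):
    c=capture(n)
    crop(c,'pics/g6%s.png'%n,*b,8)
    img=cv2.imread('pics/g6%s.png'%n)
    u=(proj(c,[p,p+[0,0,.0187]])-b[:2]+.5)*8
    for a in u: cv2.circle(img,tuple(a.astype(int)),2,(0,255,0),-1)
    cv2.imwrite('pics/g6%s.png'%n,img)
"
```

```text
t 7.15 pos [ 554.9 -237.1  -14.6] yawY 98.91 tilt [ 0.03 -0.06] F [-0.  -0.1  0. ] M [ 0.06  0.05 -0.05] op 0.1 q6 -1.34
```

View pics/g6side.png

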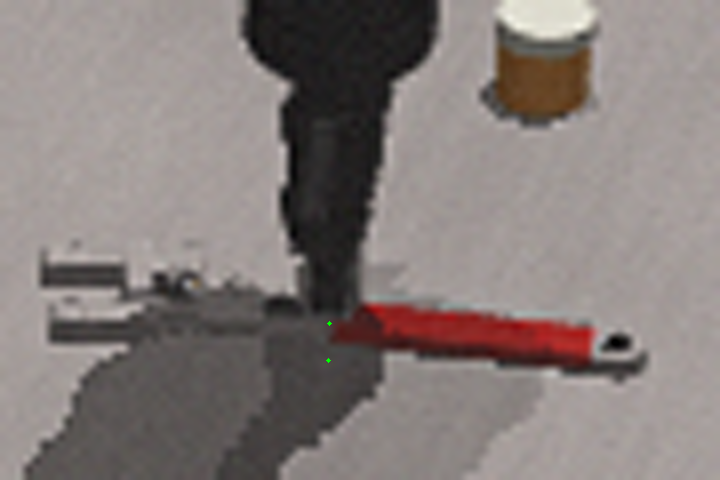

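play_rows(
  series=[
    [0,0,0,0,0,1,0],
    [0,0,0,0,0,0.7,0],
  ],
)

```text
t: 7.4
ee_pos: [0.5548, -0.2372, -0.0151]
orientation: [-0.245, 3.132, -0.002]
force: [-3.7, 2.0, 9.2]
opening: 0.0001
```

```bash
python3 -c "
from wr import *
info()"
```

```text
t 7.40 pos [ 554.8 -237.2  -15.1] yawY 98.95 tilt [ 0.02 -0.08] F [-3.7  2.   9.2] M [ 0.78  1.05 -0.06] op 0.1 q6 -1.34
```

play_rows(
  series=[
    [0,0,0,0,0,-6,45],
    [0,0,0,0,0,0,45],
    [0,0,0,0,0,0,45],
    [0,0,0,0,0,6,45],
    [0,0,0,0,0,5,45],
    [0,0,0,0,0,2,45],
    [0,0,0,0,0,0,45],
  ],
)

```text
t: 8.1
ee_pos: [0.5547, -0.2371, -0.0233]
orientation: [-0.245, 3.132, -0.002]
force: [-0.7, 1.3, -1.3]
opening: 0.0452
```

```bash
python3 -c "
from wr import *
info()"
```

```text
t 8.10 pos [ 554.7 -237.1  -23.3] yawY 98.94 tilt [ 0.01 -0.07] F [-0.7  1.3 -1.3] M [0.03 0.03 0.02] op 45.2 q6 -1.34
```

play_rows(
  series=[
    [0,0,0,0,0,0,30],
    [0,0,0,0,0,0,15],
    [0,0,0,0,0,0,10],
    [0,0,0,0,0,0,10],
    [0,0,0,0,0,0,10],
  ],
  force=80,
)

```text
t: 8.6
ee_pos: [0.5545, -0.2372, -0.0233]
orientation: [0.245, -3.131, 0.002]
force: [-0.4, -0.5, -1.1]
opening: 0.0182
```

```bash
python3 -c "
from wr import *
info()
c=capture('side'); crop(c,'pics/g7.png',260,140,90,60,8)
print(red(c)); info()"
```

```text
t 8.60 pos [ 554.5 -237.2  -23.3] yawY 98.94 tilt [-0.03 -0.08] F [-0.4 -0.5 -1.1] M [ 0.01  0.02 -0.05] op 18.2 q6 -1.34
[(array([ 0.48840846, -0.24640294]), np.float64(8.876096216823697), array([0.02111039, 0.08449883]))]
t 8.65 pos [ 554.5 -237.2  -23.3] yawY 98.94 tilt [-0.03 -0.08] F [-0.9  0.2 -0.8] M [-0.05  0.    0.01] op 18.4 q6 -1.34
```

View pics/g7.png

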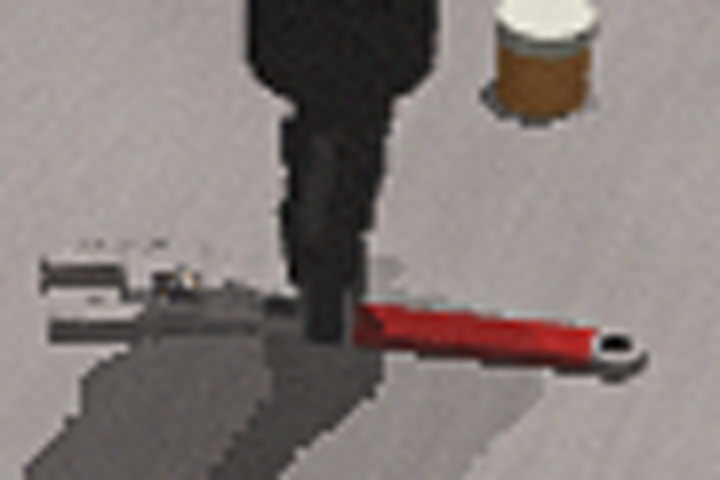

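play_rows(
  series=[
    [0,0,0,0,0,-10,10],
    [0,0,0,0,0,-22,10],
    [0,0,0,0,0,-22,10],
    [0,0,0,0,0,-20,10],
    [0,0,0,0,0,0,10],
  ],
)

```text
t: 9.15
ee_pos: [0.5519, -0.2366, 0.0529]
orientation: [0.243, -3.126, -0.001]
force: [1.1, -0.3, -3.6]
opening: 0.0184
```

```bash
python3 -c "
from wr import *
info()
c=capture('side'); crop(c,'pics/g8.png',240,100,110,90,7)
plan([.578,-.003,.055],167,12,10)"
```

```text
t 9.15 pos [ 551.9 -236.6   52.9] yawY 98.90 tilt [-0.37 -0.01] F [ 1.1 -0.3 -3.6] M [-0.   -0.1   0.01] op 18.4 q6 -1.34
max shift 19.1 norm 19.57492828223101
[[0.001,-0.0,-0.099,-5.2,18.9,-0.3,10],[0.001,-0.0,-0.099,-7.1,18.3,-0.3,10],[0.001,-0.0,-0.099,-8.8,17.5,-0.3,10],[0.001,-0.0,-0.099,-10.5,16.5,-0.3,10],[0.001,-0.0,-0.099,-12.1,15.4,-0.3,10],[0.001,-0.0,-0.099,-13.6,14.1,-0.3,10],[0.001,-0.0,-0.099,-14.9,12.7,-0.3,10],[0.001,-0.0,-0.099,-16.1,11.2,-0.3,10],[0.001,-0.0,-0.099,-17.1,9.5,-0.3,10],[0.001,-0.0,-0.099,-18.0,7.8,-0.3,10],[0.001,-0.0,-0.099,-18.6,6.0,-0.3,10],[0.001,-0.0,-0.099,-19.1,4.1,-0.3,10]]
```

View pics/g8.png

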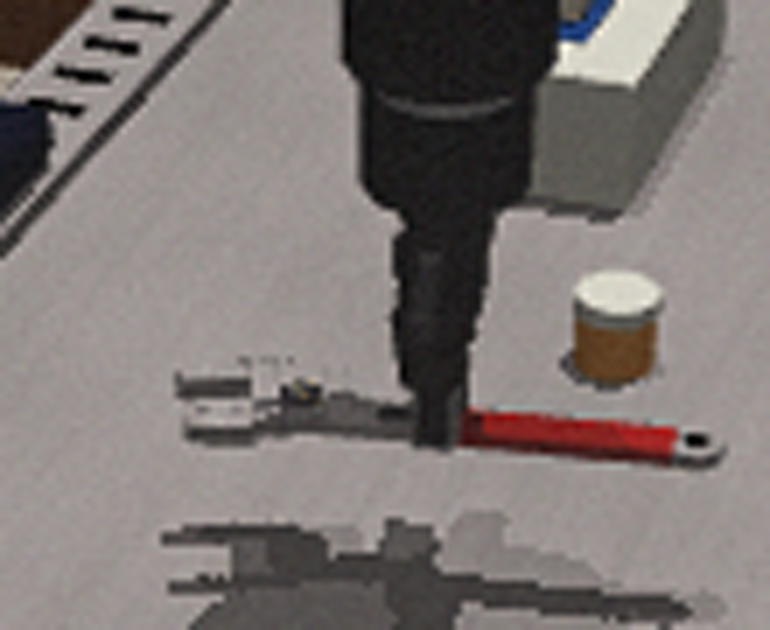

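play_rows(
  series=[
    [0.001,0,-0.1,-5,19,-0.5,10],
    [0.001,0,-0.1,-7,18,-0.5,10],
    [0.001,0,-0.1,-9,17.5,-0.5,10],
    [0.001,0,-0.1,-10.5,16.5,-0.5,10],
    [0,0,-0.1,-12,15,-0.5,10],
    [0,0,-0.1,-13.5,14,-0.5,10],
    [0,0,-0.1,-15,12.5,-0.5,10],
    [0,0,-0.1,-16,11,0,10],
    [0,0,-0.1,-17,9.5,0,10],
    [0,0,-0.1,-18,8,0,10],
    [0,0,-0.1,-17,6,0,10],
    [0,0,-0.05,-9,2,0,10],
  ],
)

```text
t: 10.4
ee_pos: [0.5595, -0.0079, 0.0391]
orientation: [1.94, -2.438, -0.027]
force: [-0.5, 0.4, -3.1]
opening: 0.0184
```

```bash
python3 -c "
from wr import *
info()
c=capture('side'); crop(c,'pics/g9.png',190,170,120,100,6)
info()
plan([.578,-.003,.035],167,3,10)
c=capture('top'); crop(c,'pics/g9t.png',140,150,150,120,5)"
```

```text
t 10.40 pos [559.5  -7.9  39.1] yawY 167.01 tilt [-1.78 -0.14] F [-0.5  0.4 -3.1] M [-0.09 -0.12 -0.04] op 18.4 q6 -0.55
t 10.45 pos [559.5  -7.3  38.8] yawY 167.14 tilt [-1.79 -0.13] F [-1.2  1.7 -4.3] M [ 0.14 -0.07  0.02] op 18.4 q6 -0.55
max shift 5.7 norm 6.4561757052992474
[[0.01,-0.003,0.001,-2.8,-5.7,1.1,10],[0.01,-0.003,0.001,-2.8,-5.7,1.2,10],[0.01,-0.003,0.001,-2.8,-5.7,1.2,10]]
```

View pics/g9.png

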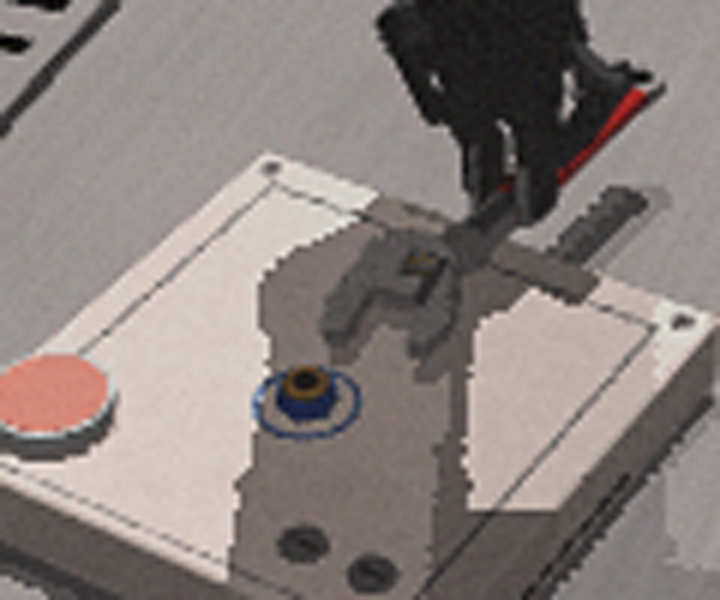

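View pics/g9t.png

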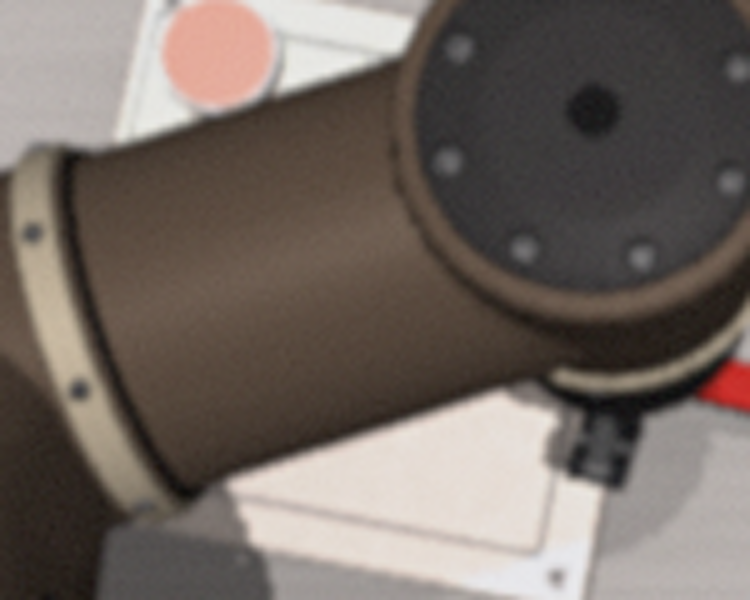

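play_rows(
  series=[
    [0.01,-0.003,0,-3,-6,0,10],
    [0.01,-0.003,0,-3,-6,0,10],
    [0.01,-0.003,0,-2.5,-5.5,-0.5,10],
    [0,0,0,0,0,0,10],
    [0,0,0,0,0,0,10],
  ],
)

```text
t: 11.0
ee_pos: [0.5788, -0.0054, 0.0371]
orientation: [1.946, -2.465, 0.001]
force: [-0.8, -0.5, -3.5]
opening: 0.0182
```

```bash
cat >> wr.py <<'E'
def wpose(rg,off=0,phioff=0):
    """wrench origin/phi from hand pose with handle dir = yawY+90 ; rg in m"""
    s,p,r=tool(); M=r.as_matrix(); y=np.arctan2(M[1,1],M[0,1]); h=y+np.pi/2
    o=p[:2]-rg*np.array([np.cos(h),np.sin(h)])
    phi=h-np.radians(165)
    return o,phi,h
E
python3 -c "
from wr import *
info()
o,phi,h=wpose(.105); print(o,np.degrees(phi),np.degrees(h))
c=capture('side'); s,p,r=tool()
overlay(c,'pics/g10.png',*o,phi,p[2]+.0233,0,200,180,110,80,7)
info()
plan([.578,-.003,.035],167,3,10)"
```

```text
t 11.00 pos [578.8  -5.4  37.1] yawY 166.56 tilt [-0.02 -0.07] F [-0.8 -0.5 -3.5] M [-0.12  0.02 -0.01] op 18.2 q6 -0.56
[0.60320957 0.09673015] 91.56476378894475 256.56476378894473
t 11.05 pos [578.8  -5.4  37.2] yawY 166.57 tilt [-0.01 -0.07] F [ 0.2 -0.5 -2.7] M [-0.12 -0.01 -0.01] op 18.5 q6 -0.56
max shift 0.7 norm 1.1041264767129715
[[-0.0,-0.0,-0.003,-0.7,0.5,0.7,10],[-0.0,-0.0,-0.003,-0.7,0.5,0.7,10],[-0.0,-0.0,-0.003,-0.7,0.5,0.7,10]]
```

View pics/g10.png

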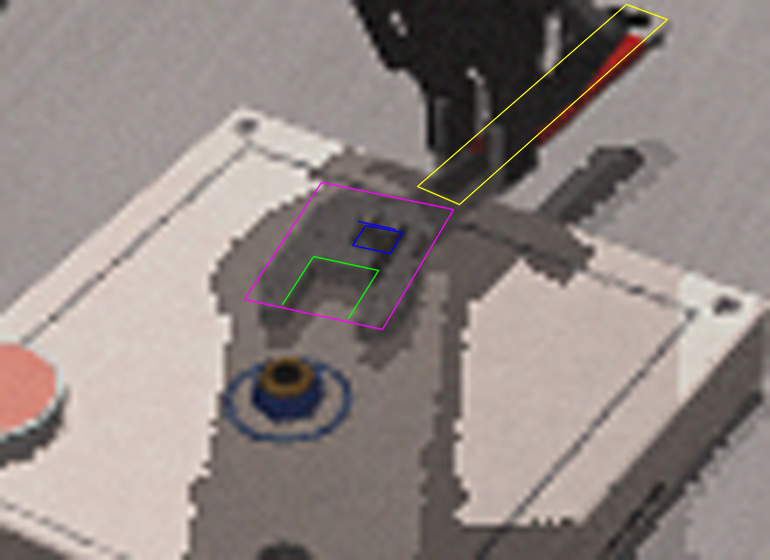

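```bash
python3 -c "
from wr import *
c=capture('side'); crop(c,'pics/g11.png',225,195,60,50,13)"
```

```text
(no output)
```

View pics/g11.png

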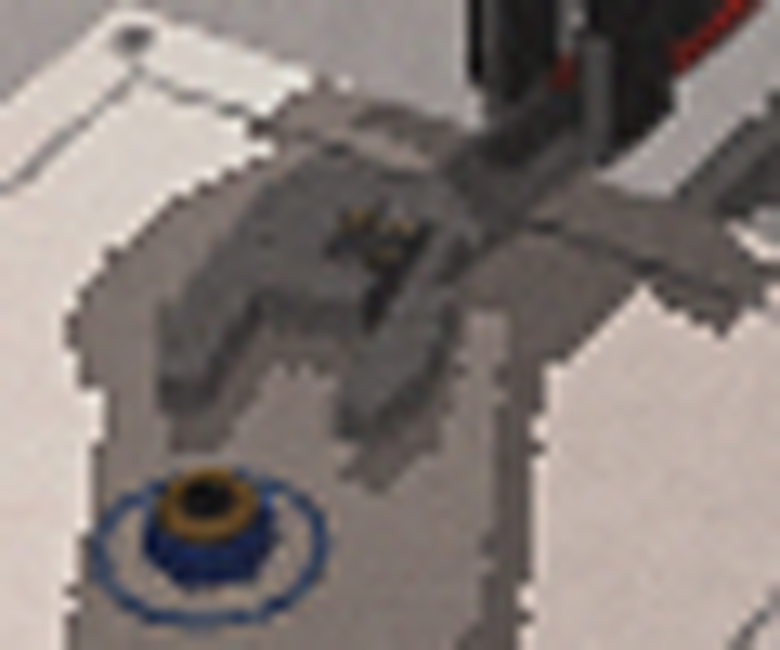

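play_rows(
  series=[
    [0,0,0,0,0,3.5,10],
    [0,0,0,0,0,3,10],
    [0,0,0,0,0,1,10],
    [0,0,0,0,0,0,10],
  ],
)

```text
t: 11.5
ee_pos: [0.5785, -0.0056, 0.0291]
orientation: [1.945, -2.466, 0.001]
force: [-0.0, -0.4, -3.5]
opening: 0.0182
```

```bash
python3 -c "
from wr import *
info()"
```

```text
t 11.50 pos [578.5  -5.6  29.1] yawY 166.54 tilt [-0.02 -0.06] F [-0.  -0.4 -3.5] M [-0.11  0.01  0.01] op 18.2 q6 -0.56
```

play_rows(
  series=[
    [0,0,0,0,0,1,10],
    [0,0,0,0,0,0.5,10],
    [0,0,0,0,0,0,10],
  ],
)

```text
t: 11.8
ee_pos: [0.5785, -0.0056, 0.0274]
orientation: [1.945, -2.465, 0.001]
force: [-0.2, 0.2, -3.0]
opening: 0.0182
```

```bash
python3 -c "
from wr import *
info()
c=capture('side'); crop(c,'pics/g12.png',225,195,60,50,13)"
```

```text
t 11.80 pos [578.5  -5.6  27.4] yawY 166.55 tilt [-0.02 -0.07] F [-0.2  0.2 -3. ] M [-0.06  0.05  0.01] op 18.2 q6 -0.56
```

View pics/g12.png

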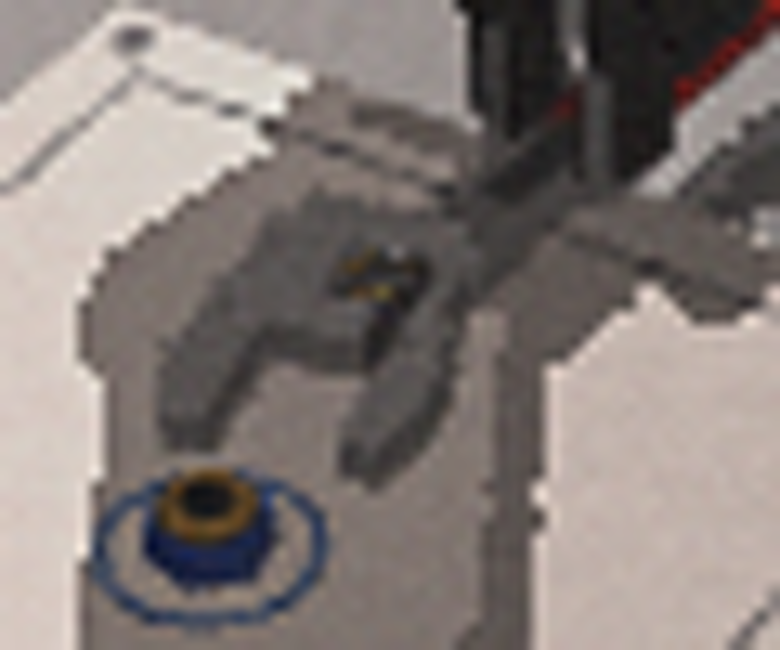

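```bash
python3 -c "
from wr import *
c=capture('side'); s,p,r=tool()
def pc(P): return np.round((proj(c,P)-[225,195]+.5)*13,0)
o,phi,h=wpose(.105); print(o,np.degrees(phi))
Rm=np.array([[np.cos(phi),-np.sin(phi)],[np.sin(phi),np.cos(phi)]])
f=lambda pts,z: pc(np.c_[np.array(pts)/1e3@Rm.T+o,np.full(len(pts),z)])
print('fixed in tip, mov in tip, throat f, throat m',f([[15,-12],[15,15.5],[-16,-12],[-16,15.5]],p[2]+.0233+.012))
print('axis rel x 15,40', f([[15,1.75],[42,1.75]],.063))
print('nut pred .600,.1395 barrel top / ring', pc([[.6,.1395,.063],[.6,.1395,.05]]))
f2=c['frame'].astype(int)
"
```

```text
[0.60293579 0.09656457] 91.54967948950544
fixed in tip, mov in tip, throat f, throat m [[204. 405.]
 [326. 433.]
 [260. 317.]
 [381. 343.]]
axis rel x 15,40 [[265. 418.]
 [215. 499.]]
nut pred .600,.1395 barrel top / ring [[214. 502.]
 [217. 550.]]
```

```bash
cat >> wr.py <<'E'
def ov2(c,name,o,phi,zb,jaw,x0,y0,w,h,s,nut=None,na=None):
    img=cv2.resize(c["frame"][y0:y0+h,x0:x0+w,::-1],None,fx=s,fy=s,interpolation=cv2.INTER_CUBIC)
    img=np.clip(img.astype(float)*1.5,0,255).astype(np.uint8)
    Rm=np.array([[np.cos(phi),-np.sin(phi)],[np.sin(phi),np.cos(phi)]])
    def D(P,col,cl=False):
        u=(proj(c,P)-[x0,y0]+.5)*s; cv2.polylines(img,[u.astype(np.int32)],cl,col,1,cv2.LINE_AA)
    def L(pts,z,col,cl=False): D(np.c_[np.array(pts)/1e3@Rm.T+o,np.full(len(pts),zb+z)],col,cl)
    J=15.5+jaw
    for z,col in((.012,(0,255,0)),(0,(0,160,255))): L([[15,-12],[-16,-12],[-16,J],[15,J]],z,col)
    L([[-39.5,-2],[-39.5,14]],.0146,(255,0,0)); L([[-32.5,-2],[-46.5,-2],[-46.5,14],[-32.5,14]],.012,(255,0,255),True)
    if nut is not None:
        t=np.linspace(0,2*np.pi,40); D(np.c_[nut[0]+.01*np.cos(t),nut[1]+.01*np.sin(t),0*t+.063],(0,255,255),True)
        t=np.radians(na)+np.arange(6)*np.pi/3
        for z in(.05,.06): D(np.c_[nut[0]+.01386*np.cos(t),nut[1]+.01386*np.sin(t),0*t+z],(255,255,0),True)
    cv2.imwrite(name,img)
E
python3 -c "
from wr import *
c=capture('side'); s,p,r=tool()
o,phi,h=wpose(.105)
ov2(c,'pics/g13.png',o,phi,p[2]+.0233,0,230,198,40,40,16,[.6,.1395],32)"
```

```text
(no output)
```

View pics/g13.png

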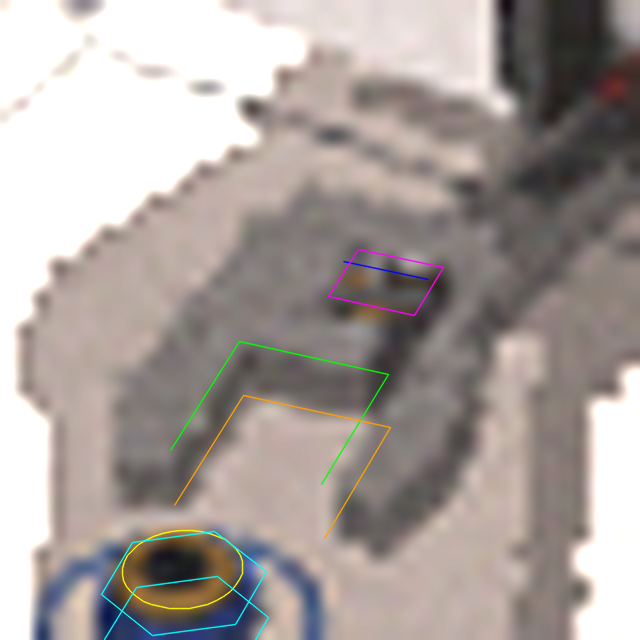

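```bash
python3 -c "
from wr import *
fs=[capture('side')['frame'].astype(float) for i in range(4)]
f=np.mean(fs,0)[212:240,230:262,::-1]
f=np.clip((f-20)*2.2,0,255).astype(np.uint8)
cv2.imwrite('pics/g14.png',cv2.resize(f,None,fx=22,fy=22,interpolation=cv2.INTER_NEAREST)[:600,:800])"
```

```text
(no output)
```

View pics/g14.png

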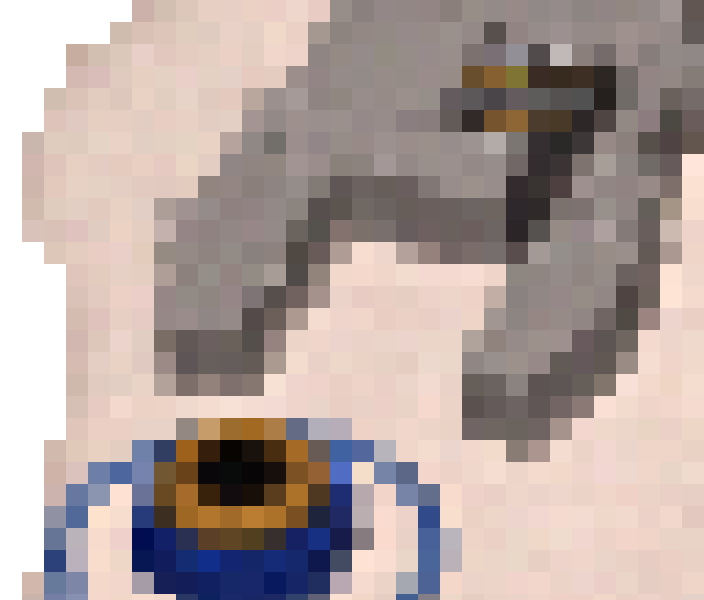

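play_rows(
  series=[
    [0,0,0,-0.6,-2.3,0,10],
    [0,0,0,-0.6,-2.1,0,10],
    [0,0,0,0,0,0,10],
  ],
)

```text
t: 12.45
ee_pos: [0.5836, -0.0053, 0.0277]
orientation: [1.946, -2.466, 0.001]
force: [-1.2, -0.1, -3.0]
opening: 0.0183
```

```bash
cat > pix.py <<'E'
from wr import *
import sys
def pix(name,x0=230,y0=212,w=32,h=28,s=22,n=3,g=2.2,b=20,cam='side'):
    fs=[capture(cam)['frame'].astype(float) for i in range(n)]
    f=np.mean(fs,0)[y0:y0+h,x0:x0+w,::-1]
    f=np.clip((f-b)*g,0,255).astype(np.uint8)
    im=cv2.resize(f,None,fx=s,fy=s,interpolation=cv2.INTER_NEAREST)
    for k in range(0,w,4): cv2.putText(im,str(x0+k),(k*s,8),0,.3,(0,0,255),1)
    for k in range(0,h,4): cv2.putText(im,str(y0+k),(0,k*s+12),0,.3,(0,0,255),1)
    cv2.imwrite(name,im)
E
python3 -c "
from pix import *
info(); pix('pics/g15.png')"
```

```text
t 12.45 pos [583.6  -5.3  27.7] yawY 166.55 tilt [ 0.   -0.06] F [-1.2 -0.1 -3. ] M [-0.03  0.06  0.02] op 18.3 q6 -0.56
```

View pics/g15.png

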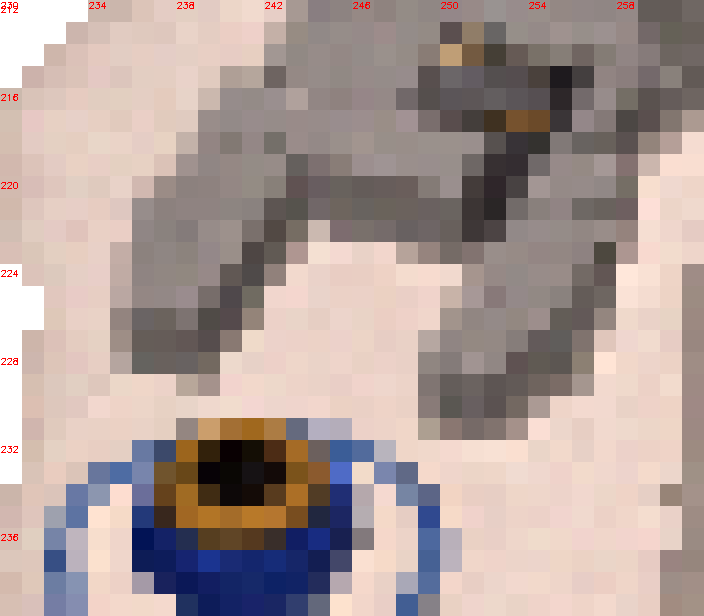

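play_rows(
  series=[
    [0,0,0,0.2,1,0,10],
    [0,0,0,-4.8,1.3,0,10],
    [0,0,0,-4.8,1.3,0,10],
    [0,0,0,-3,0.8,0,10],
    [0,0,0,0,0,0,10],
  ],
)

```text
t: 13.1
ee_pos: [0.5815, 0.0089, 0.0276]
orientation: [1.945, -2.466, 0.001]
force: [0.6, 0.3, -3.4]
opening: 0.0182
```

```bash
python3 -c "
from pix import *
info(); pix('pics/g16.png',n=2)"
```

```text
t 13.10 pos [581.5   8.9  27.6] yawY 166.55 tilt [-0.02 -0.06] F [ 0.6  0.3 -3.4] M [-0.08 -0.03  0.01] op 18.2 q6 -0.59
```

View pics/g16.png

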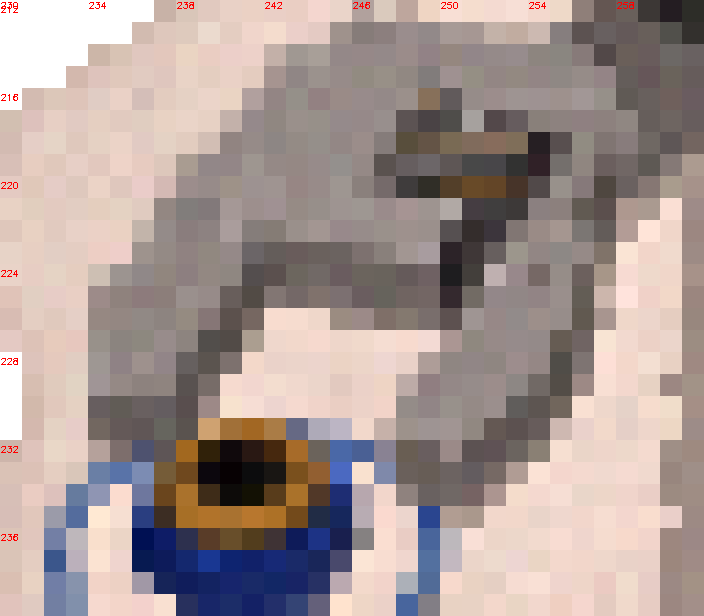

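play_rows(
  series=[
    [0,0,0,-0.2,-1,0,10],
    [0,0,0,-3.9,1,0,10],
    [0,0,0,-3.9,1,0,10],
    [0,0,0,0,0,0,10],
  ],
)

```text
t: 13.6
ee_pos: [0.5823, 0.0169, 0.0275]
orientation: [1.944, -2.466, 0.001]
force: [-0.3, 0.1, -3.1]
opening: 0.0187
```

```bash
python3 -c "
from pix import *
info(); pix('pics/g17.png',n=2)"
```

```text
t 13.60 pos [582.3  16.9  27.5] yawY 166.50 tilt [-0.05 -0.07] F [-0.3  0.1 -3.1] M [0.09 0.11 0.03] op 18.7 q6 -0.60
```

View pics/g17.png

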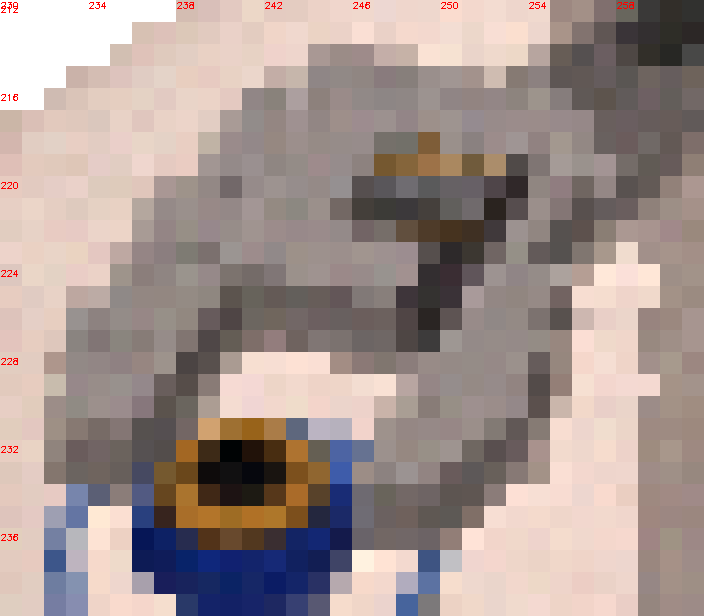

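play_rows(
  series=[
    [0,0,0,-3.9,1.0,0,10],
    [0,0,0,-3.9,1.0,0,10],
    [0,0,0,-2,0.5,0,10],
    [0,0,0,0,0,0,10],
  ],
)

```text
t: 14.1
ee_pos: [0.5818, 0.0274, 0.0274]
orientation: [1.944, -2.466, 0.001]
force: [-1.7, -1.0, -3.8]
opening: 0.0182
```

```bash
python3 -c "
from pix import *
info(); pix('pics/g18.png',n=2)"
```

```text
t 14.10 pos [581.8  27.4  27.4] yawY 166.50 tilt [-0.08 -0.09] F [-1.7 -1.  -3.8] M [-0.18  0.11  0.02] op 18.2 q6 -0.62
```

View pics/g18.png

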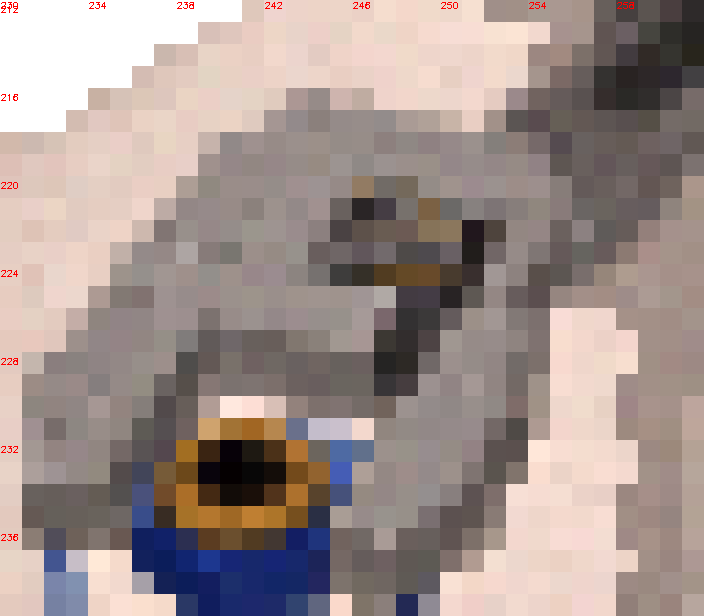

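play_rows(
  series=[
    [0,0,0,-3,0.8,0,10],
    [0,0,0,-2,0.5,0,10],
    [0,0,0,0,0,0,10],
  ],
)

```text
t: 14.5
ee_pos: [0.5816, 0.0326, 0.0274]
orientation: [1.943, -2.466, 0.0]
force: [-0.2, 0.2, -2.4]
opening: 0.0184
```

```bash
python3 -c "
from pix import *
info()"
```

```text
t 14.50 pos [581.6  32.6  27.4] yawY 166.47 tilt [-0.09 -0.09] F [-0.2  0.2 -2.4] M [-0.03  0.17  0.07] op 18.4 q6 -0.63
```

play_rows(
  series=[
    [0,0,0,-1,0.3,0,10],
    [0,0,0,-1,0.3,0,10],
    [0,0,0,0,0,0,10],
  ],
)

```text
t: 14.8
ee_pos: [0.5815, 0.0349, 0.0274]
orientation: [1.943, -2.466, 0.0]
force: [-0.2, -0.0, -2.9]
opening: 0.0182
```

```bash
python3 -c "
from pix import *
info(); pix('pics/g19.png',n=2)"
```

```text
t 14.80 pos [581.5  34.9  27.4] yawY 166.47 tilt [-0.08 -0.08] F [-0.2 -0.  -2.9] M [0.02 0.17 0.05] op 18.2 q6 -0.63
```

View pics/g19.png

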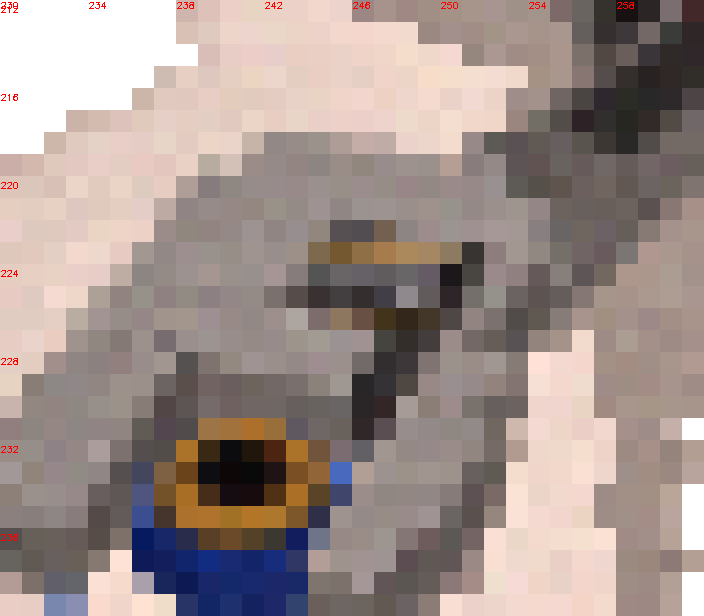

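play_rows(
  series=[
    [0,0,0,-1,0.3,0,10],
    [0,0,0,-0.7,0.2,0,10],
    [0,0,0,0,0,0,10],
  ],
)

```text
t: 15.2
ee_pos: [0.5814, 0.0367, 0.0274]
orientation: [1.943, -2.466, 0.0]
force: [-0.1, 0.1, -2.9]
opening: 0.0181
```

```bash
python3 -c "
from pix import *
info()"
```

```text
t 15.20 pos [581.4  36.7  27.4] yawY 166.46 tilt [-0.08 -0.08] F [-0.1  0.1 -2.9] M [-0.02  0.15  0.01] op 18.1 q6 -0.64
```

play_rows(
  series=[
    [0,0,0,0,0,0.5,10],
    [0,0,0,0,0,0.5,10],
    [0,0,0,0,0,0,10],
  ],
)

```text
t: 15.5
ee_pos: [0.5815, 0.0367, 0.0268]
orientation: [1.943, -2.466, 0.001]
force: [-1.3, -0.7, -3.0]
opening: 0.0181
```

```bash
python3 -c "
from pix import *
info()"
```

```text
t 15.50 pos [581.5  36.7  26.8] yawY 166.47 tilt [-0.06 -0.08] F [-1.3 -0.7 -3. ] M [-0.04  0.22  0.04] op 18.1 q6 -0.64
```

play_rows(
  series=[
    [0,0,0,0,0,0.6,10],
    [0,0,0,0,0,0,10],
  ],
)

```text
t: 15.7
ee_pos: [0.5816, 0.0366, 0.0268]
orientation: [1.944, -2.466, 0.001]
force: [-1.6, 0.4, -2.4]
opening: 0.0186
```

```bash
python3 -c "
from pix import *
info()"
```

```text
t 15.70 pos [581.6  36.6  26.8] yawY 166.48 tilt [-0.04 -0.08] F [-1.6  0.4 -2.4] M [-0.1   0.26  0.04] op 18.6 q6 -0.64
```

play_rows(
  series=[
    [0,0,0,0,0,0,35],
    [0,0,0,0,0,0,45],
    [0,0,0,0,0,0,45],
    [0,0,0,0,0,-15,45],
    [0,0,0,0,0,-30,30],
    [0,0,0,0,0,-20,0],
    [0,0,0,0,0,0,0],
  ],
)

```text
t: 16.4
ee_pos: [0.5837, 0.0371, 0.0942]
orientation: [-1.945, 2.466, -0.004]
force: [0.3, 0.2, -0.9]
opening: 0.0019
```

```bash
python3 -c "
from pix import *
info(); pix('pics/g20.png',x0=226,y0=205,w=44,h=36,s=16,n=1); info()"
```

```text
t 16.40 pos [583.7  37.1  94.2] yawY 166.51 tilt [ 0.12 -0.08] F [ 0.3  0.2 -0.9] M [ 0.06 -0.04 -0.02] op 1.9 q6 -0.64
t 16.45 pos [583.   37.   92.9] yawY 166.49 tilt [ 0.04 -0.08] F [ 0.2  0.4 -1.3] M [-0.01  0.01 -0.01] op -0.0 q6 -0.64
```

View pics/g20.png

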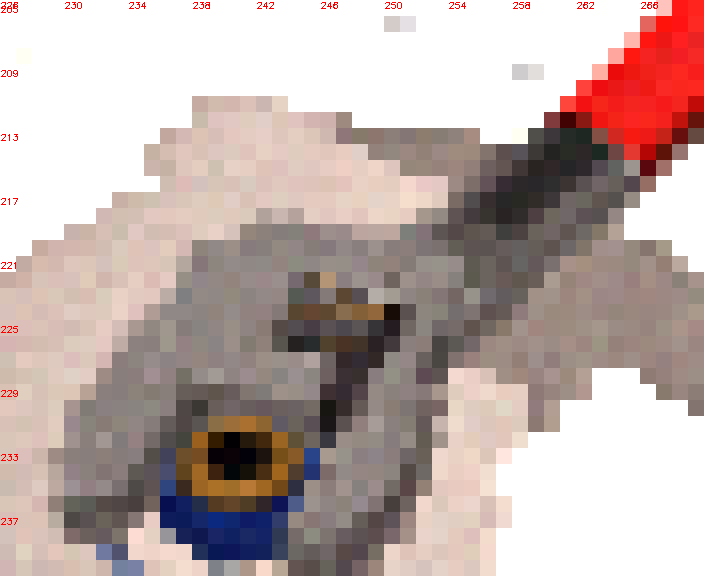

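```bash
python3 -c "
from pix import *
c=capture('side')
print(unproj(c,[[246.3,223.7],[246.3,224.5],[240.3,232.95]],.0635))
print(red(c,.059))
o=np.array([.6035,.140]); phi=np.radians(91.5)
ov2(c,'pics/g21.png',o,phi,.05,0.5,226,205,44,36,16,[.6018,.1395],32)
"
```

```text
[[0.60195313 0.09914825 0.0635    ]
 [0.60058905 0.10228262 0.0635    ]
 [0.60152128 0.14009804 0.0635    ]]
[(array([ 0.56692124, -0.01659169]), np.float64(77.49461331838508), array([0.02033734, 0.10021154]))]
```

View pics/g21.png

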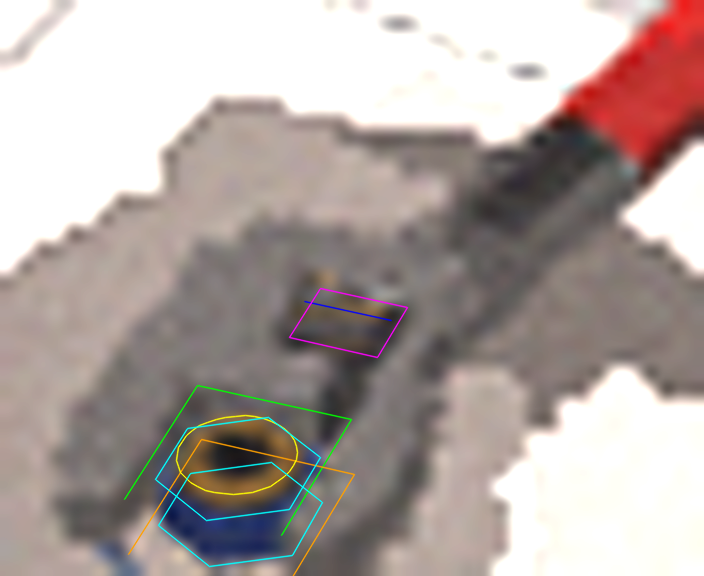

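```bash
python3 -c "
from pix import *
plan([.600,.0905,.060],2,5,0)
"
```

```text
max shift 11.3 norm 12.975251091679175
[[0.0,-0.0,-0.054,-11.3,-1.0,6.3,0],[0.0,-0.0,-0.054,-11.2,-1.6,6.3,0],[0.0,-0.0,-0.054,-11.1,-2.2,6.3,0],[0.0,-0.0,-0.054,-11.0,-2.8,6.3,0],[0.0,-0.0,-0.054,-10.8,-3.4,6.3,0]]
```

play_rows(
  series=[
    [0,0,-0.054,-11,-1,6,0],
    [0,0,-0.054,-11,-1.6,6,0],
    [0,0,-0.054,-11,-2.2,6,0],
    [0,0,-0.054,-11,-3,6,0],
    [0,0,-0.054,-10,-3,5,0],
    [0,0,0,0,0,0,0],
  ],
)

```text
t: 17.1
ee_pos: [0.5968, 0.0893, 0.0551]
orientation: [2.261, -2.168, -0.005]
force: [-0.1, 0.0, -0.1]
opening: 0.0
```

```bash
python3 -c "
from pix import *
info(); plan([.600,.0905,.045],2,3,0)
pix('pics/g22.png',x0=226,y0=195,w=44,h=40,s=15,n=1); info()
"
```

```text
t 17.10 pos [596.8  89.3  55.1] yawY -177.59 tilt [-0.51 -0.25] F [-0.1  0.  -0.1] M [ 0.02 -0.02  0.02] op 0.0 q6 -0.43
max shift 3.4 norm 3.5693141645467144
[[0.003,-0.001,0.002,-0.4,-1.1,3.4,0],[0.003,-0.001,0.002,-0.4,-1.1,3.4,0],[0.003,-0.001,0.002,-0.4,-1.1,3.4,0]]
t 17.15 pos [596.6  88.8  55.4] yawY -177.70 tilt [-0.52 -0.25] F [-0.7  0.1  0.1] M [ 0.01 -0.02  0.  ] op -0.0 q6 -0.43
```

View pics/g22.png

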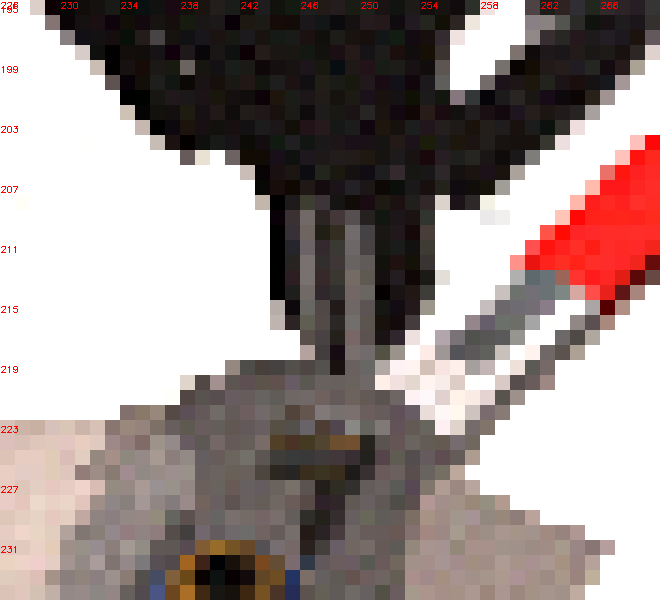

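```bash
python3 -c "
from pix import *
c=capture('side'); s,p,r=tool()
print(proj(c,[[p[0],p[1],p[2]+.0241],[p[0],p[1]+.011,p[2]+.0241],[p[0],p[1]-.011,p[2]+.0241],[.600,.1,.0646],[.6,.1,.0636]]))
"
```

```text
[[249.37190424 217.06411345]
 [247.76552328 219.45793608]
 [250.95748181 214.70129195]
 [246.81572618 223.73298947]
 [246.8316524  224.01665697]]
```

play_rows(
  series=[
    [0.003,-0.001,0.003,-1.2,-2.3,6,0],
    [0.003,-0.001,0.003,-0.8,-2,5,0],
    [0.003,-0.001,0,0,0,1,0],
    [0,0,0,0,0,0,0],
  ],
)

```text
t: 17.6
ee_pos: [0.6007, 0.0892, 0.0429]
orientation: [-2.252, 2.19, -0.002]
force: [-0.1, 0.5, 0.6]
opening: -0.0002
```

```bash
python3 -c "
from pix import *
info(); plan([.601,.091,.0405],182,1,0)
"
```

```text
t 17.60 pos [600.7  89.2  42.9] yawY -178.38 tilt [ 0.07 -0.03] F [-0.1  0.5  0.6] M [-0.02  0.03 -0.02] op -0.2 q6 -0.44
max shift 2.4 norm 3.0200428991098214
[[-0.001,-0.001,-0.007,-1.8,-0.3,2.4,0]]
```

play_rows(
  series=[
    [0,0,0,-2,0,1,0],
    [0,0,0,0,0,1,0],
    [0,0,0,0,0,1,0],
  ],
)

```text
t: 17.9
ee_pos: [0.601, 0.0912, 0.0404]
orientation: [-2.251, 2.19, -0.003]
force: [-1.9, -0.2, 3.9]
opening: -0.0
```

```bash
python3 -c "
from pix import *
info()
"
```

```text
t 17.90 pos [601.   91.2  40.4] yawY -178.42 tilt [ 0.12 -0.01] F [-1.9 -0.2  3.9] M [-0.16  0.33  0.01] op -0.0 q6 -0.45
```

play_rows(
  series=[
    [0,0,0,0,0,1.1,0],
    [0,0,0,-3,0,1.1,0],
    [0,0,0,-3,0,1.1,0],
  ],
)

```text
t: 18.2
ee_pos: [0.6008, 0.0942, 0.0403]
orientation: [2.252, -2.188, 0.007]
force: [-1.8, -7.4, 8.4]
opening: -0.0002
```

```bash
python3 -c "
from pix import *
info()
"
```

```text
t 18.20 pos [600.8  94.2  40.3] yawY -178.34 tilt [ 0.13 -0.26] F [-1.8 -7.4  8.4] M [-2.95  0.48 -0.  ] op -0.2 q6 -0.46
```

play_rows(
  series=[
    [0,0,0,-4,0,1.6,0],
    [0,0,0,-4,0,1.6,0],
    [0,0,0,-4,0,1.6,0],
  ],
)

```text
t: 18.5
ee_pos: [0.6006, 0.1004, 0.0401]
orientation: [2.249, -2.183, 0.016]
force: [-2.7, -8.8, 13.2]
opening: -0.0002
```

```bash
python3 -c "
from pix import *
info()
"
```

```text
t 18.50 pos [600.6 100.4  40.1] yawY -178.28 tilt [ 0.12 -0.7 ] F [-2.7 -8.8 13.2] M [-3.46  1.06 -0.03] op -0.2 q6 -0.47
```

play_rows(
  series=[
    [0,-0.006,0,-4.5,0,1.5,0],
    [0,-0.006,0,-4.5,0,1.5,0],
    [0,-0.006,0,-4.5,0,1.5,0],
  ],
)

```text
t: 18.8
ee_pos: [0.6001, 0.108, 0.0402]
orientation: [2.256, -2.186, 0.003]
force: [-1.3, -8.4, 11.1]
opening: 0.0001
```

```bash
python3 -c "
from pix import *
info()
"
```

```text
t 18.80 pos [600.1 108.   40.2] yawY -178.21 tilt [ 0.07 -0.09] F [-1.3 -8.4 11.1] M [-3.21  0.79 -0.01] op 0.1 q6 -0.47
```

play_rows(
  series=[
    [0,0,0,0,0,-6,0],
    [0,0,0,9,0,-2,0],
    [0,0,0,9,0,0,0],
    [0,0,0,0,0,0,0],
  ],
)

```text
t: 19.2
ee_pos: [0.6009, 0.0887, 0.0493]
orientation: [-2.255, 2.185, -0.004]
force: [-0.4, -0.1, 0.1]
opening: 0.0002
```

```bash
python3 -c "
from pix import *
info();pix('pics/g23.png',x0=228,y0=212,w=32,h=34,s=17,n=2); info()
"
```

```text
t 19.20 pos [600.9  88.7  49.3] yawY -178.20 tilt [ 0.14 -0.05] F [-0.4 -0.1  0.1] M [ 0.02 -0.02  0.06] op 0.2 q6 -0.44
t 19.30 pos [601.   89.3  49.2] yawY -178.19 tilt [ 0.13 -0.05] F [ 0.1  0.6 -0.9] M [ 0.   -0.04 -0.06] op -0.1 q6 -0.44
```

View pics/g23.png

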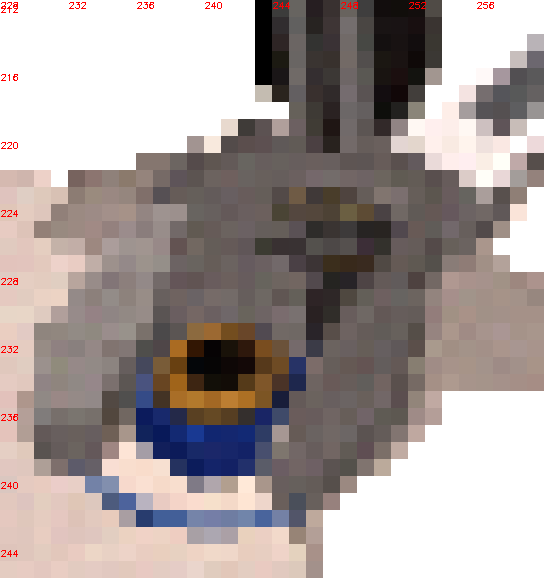

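play_rows(
  series=[
    [0,0,0,-2,0,5,0],
    [0,0,0,0,0,3,0],
    [0,0,0,0,0,1.5,0],
    [0,0,0,0,0,1.3,0],
    [0,-0.003,0,-4,0,1.5,0],
    [0,-0.004,0,-4.5,0,1.5,0],
    [0,-0.005,0,-4.5,0,1.5,0],
    [0,-0.005,0,-4.5,0,1.5,0],
  ],
)

```text
t: 20.1
ee_pos: [0.6005, 0.1019, 0.0401]
orientation: [-2.261, 2.177, 0.002]
force: [-2.7, -10.3, 15.5]
opening: 0.0
```

```bash
python3 -c "
from pix import *
info()
"
```

```text
t 20.10 pos [600.5 101.9  40.1] yawY -177.83 tilt [0.07 0.2 ] F [ -2.7 -10.3  15.5] M [-3.74  1.16 -0.05] op 0.0 q6 -0.45
```

play_rows(
  series=[
    [0,-0.002,0,-4.5,0,1.2,0],
    [0,-0.003,0,-4.5,0,1.2,0],
    [0,-0.004,0,-4,0,1.2,0],
  ],
)

```text
t: 20.4
ee_pos: [0.5998, 0.1096, 0.04]
orientation: [-2.263, 2.175, 0.005]
force: [-1.1, -5.1, 8.7]
opening: -0.0004
```

```bash
python3 -c "
from pix import *
info()
"
```

```text
t 20.40 pos [599.8 109.6  40. ] yawY -177.72 tilt [-0.02  0.26] F [-1.1 -5.1  8.7] M [-1.97  0.21 -0.03] op -0.4 q6 -0.45
```

play_rows(
  series=[
    [0,0,0,0,0,-5,0],
    [0,0.002,0,9,0,0,0],
    [0,0.002,0,8.5,0,0,0],
    [0,0,0,0,-0.8,0,0],
    [0,0,0,0,0,2.5,0],
    [0,0,0,0,0,1.5,0],
    [0,0,0,0,0,1.3,0],
  ],
)

```text
t: 21.1
ee_pos: [0.6013, 0.0907, 0.0393]
orientation: [2.265, -2.176, -0.001]
force: [-6.1, -0.2, 19.2]
opening: -0.0001
```

```bash
python3 -c "
from pix import *
info()
"
```

```text
t 21.10 pos [601.3  90.7  39.3] yawY -177.68 tilt [-0.04 -0.01] F [-6.1 -0.2 19.2] M [0.09 2.34 0.05] op -0.1 q6 -0.43
```

play_rows(
  series=[
    [0,-0.003,0,-4,0,1,0],
    [0,-0.004,0,-4.5,0,1.3,0],
    [0,-0.004,0,-4.5,0,1.4,0],
    [0,-0.004,0,-4.5,0,1.4,0],
  ],
)

```text
t: 21.5
ee_pos: [0.6006, 0.0999, 0.0401]
orientation: [-2.269, 2.172, 0.006]
force: [-2.8, -9.6, 13.7]
opening: 0.0001
```

```bash
python3 -c "
from pix import *
info(); pix('pics/g24.png',x0=228,y0=212,w=32,h=34,s=17,n=1); info()
"
```

```text
t 21.50 pos [600.6  99.9  40.1] yawY -177.50 tilt [-0.15  0.16] F [-2.8 -9.6 13.7] M [-3.62  1.02  0.04] op 0.1 q6 -0.44
t 21.55 pos [600.6 100.3  40.2] yawY -177.50 tilt [-0.15  0.18] F [-4.  -9.5 15. ] M [-3.29  1.2   0.02] op 0.4 q6 -0.44
```

View pics/g24.png

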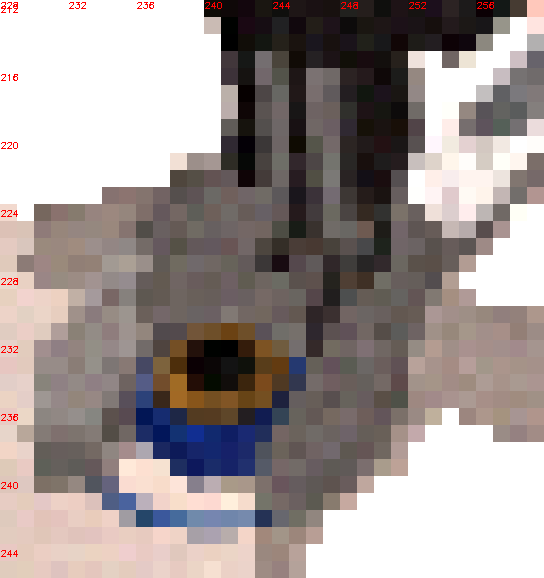

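play_rows(
  series=[
    [0,-0.003,0,-4.5,0,1.4,0],
    [0,-0.003,0,-4.5,0,1.4,0],
    [0,-0.003,0,-4.5,0,1.4,0],
  ],
)

```text
t: 21.85
ee_pos: [0.5997, 0.1076, 0.0401]
orientation: [2.271, -2.17, -0.009]
force: [-1.8, -10.7, 13.9]
opening: -0.0
```

```bash
python3 -c "
from pix import *
info()
"
```

```text
t 21.85 pos [599.7 107.6  40.1] yawY -177.41 tilt [-0.24  0.21] F [ -1.8 -10.7  13.9] M [-3.89  0.99 -0.01] op -0.0 q6 -0.44
```

play_rows(
  series=[
    [0,0,0,0,0,-5,0],
    [0,0,0,9,0,0,0],
    [0,0,0,8,0,0,0],
    [0,0,0,0,-0.8,0,0],
    [0,0,0,0,0,2.5,0],
    [0,0,0,0,0,1,0],
    [0,0,0,0,0,1,0],
  ],
)

```text
t: 22.55
ee_pos: [0.6012, 0.0892, 0.0394]
orientation: [2.27, -2.171, -0.01]
force: [0.6, 0.3, -0.6]
opening: -0.0001
```

```bash
python3 -c "
from pix import *
info(); pix('pics/g25.png',x0=228,y0=212,w=32,h=34,s=17,n=1); info()
"
```

```text
t 22.55 pos [601.2  89.2  39.4] yawY -177.44 tilt [-0.29  0.22] F [ 0.6  0.3 -0.6] M [ 0.05 -0.02 -0.02] op -0.1 q6 -0.41
t 22.60 pos [601.   89.2  39.1] yawY -177.44 tilt [-0.31  0.21] F [-0.1 -0.5 -0.2] M [-0.02  0.04 -0.03] op -0.1 q6 -0.41
```

View pics/g25.png

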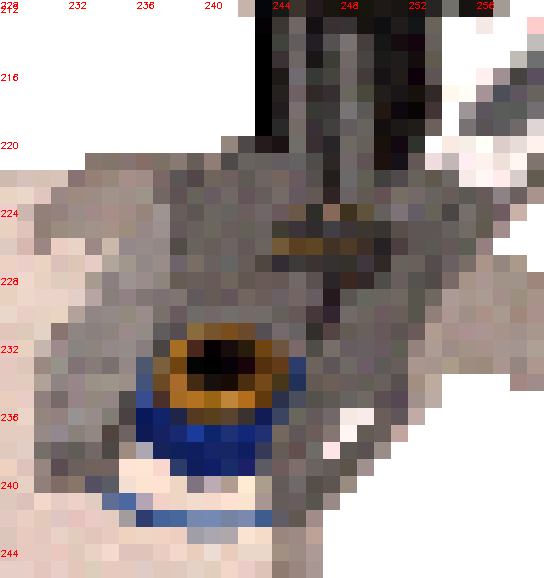

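play_rows(
  series=[
    [0,0,0,0,0,-2.5,0],
    [0,0,0,-3,0,0,0],
    [0,0,0,0,0,1,0],
    [0,0,0,0,0,1,0],
  ],
)

```text
t: 23.0
ee_pos: [0.6009, 0.0929, 0.0398]
orientation: [2.271, -2.17, -0.01]
force: [0.1, -1.0, 4.2]
opening: -0.0002
```

```bash
python3 -c "
from pix import *
info()
"
```

```text
t 23.00 pos [600.9  92.9  39.8] yawY -177.39 tilt [-0.3   0.21] F [ 0.1 -1.   4.2] M [-0.39  0.3  -0.01] op -0.2 q6 -0.42
```

Stroke 4.

play_rows(
  series=[
    [0,0,0,0,0,1.2,0],
    [0,-0.002,0,-4,0,1.4,0],
    [0,-0.003,0,-4.5,0,1.4,0],
    [0,-0.003,0,-4.5,0,1.4,0],
  ],
)

```text
t: 23.4
ee_pos: [0.6005, 0.0987, 0.0402]
orientation: [2.272, -2.165, -0.008]
force: [-0.5, -9.7, 10.4]
opening: -0.0
```

```bash
python3 -c "
from pix import *
info()
"
```

```text
t 23.40 pos [600.5  98.7  40.2] yawY -177.23 tilt [-0.34  0.09] F [-0.5 -9.7 10.4] M [-3.5   0.73  0.04] op -0.0 q6 -0.43
```

play_rows(
  series=[
    [0,-0.003,0,-4.5,0,1.4,0],
    [0,-0.003,0,-4.5,0,1.4,0],
    [0,-0.003,0,-4.5,0,1.4,0],
  ],
)

```text
t: 23.7
ee_pos: [0.5997, 0.1057, 0.0402]
orientation: [2.273, -2.164, -0.011]
force: [-1.3, -10.6, 11.8]
opening: -0.0004
```

```bash
python3 -c "
from pix import *
info()
"
```

```text
t 23.70 pos [599.7 105.7  40.2] yawY -177.19 tilt [-0.4   0.15] F [ -1.3 -10.6  11.8] M [-3.97  0.56  0.01] op -0.4 q6 -0.44
```

play_rows(
  series=[
    [0,0,0,0,0,-8,0],
    [0,0.004,0,9,0,-12,0],
    [0,0.003,0,7,0,-10,0],
    [0,0,0,0,0,0,0],
  ],
)

```text
t: 24.1
ee_pos: [0.6011, 0.0883, 0.073]
orientation: [2.27, -2.161, -0.001]
force: [0.2, 0.3, -0.0]
opening: 0.0003
```

```bash
python3 -c "
from pix import *
info(); pix('pics/g26.png',x0=228,y0=218,w=28,h=26,s=22,n=4,g=3,b=10); info()
c=capture('side'); print(red(c,.059))
"
```

```text
t 24.10 pos [601.1  88.3  73. ] yawY -177.19 tilt [-0.32 -0.27] F [ 0.2  0.3 -0. ] M [ 0.02 -0.03 -0.  ] op 0.3 q6 -0.42
t 24.30 pos [599.9  88.7  70.8] yawY -177.18 tilt [-0.49 -0.31] F [ 0.1  0.1 -0.4] M [ 0.08 -0.01 -0.03] op -0.3 q6 -0.42
[(array([ 0.57046326, -0.01222487]), np.float64(80.04433633468291), array([0.02190168, 0.1025351 ]))]
```

View pics/g26.png

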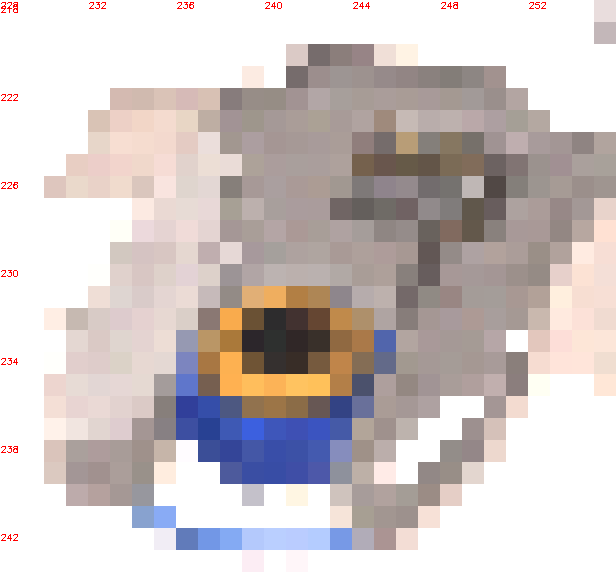

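play_rows(
  series=[
    [0.003,0,-0.01,-2,0,12,0],
    [0.003,0,-0.01,-1.5,0,11,0],
    [0.002,0,-0.01,0,0,4,0],
    [0,0,0,0,0,1.5,0],
    [0,0,0,0,0,1,0],
  ],
)

```text
t: 24.85
ee_pos: [0.5996, 0.0924, 0.0391]
orientation: [2.31, -2.121, 0.007]
force: [-5.0, -2.5, 18.4]
opening: 0.0004
```

```bash
python3 -c "
from pix import *
info()
"
```

```text
t 24.85 pos [599.6  92.4  39.1] yawY -175.11 tilt [-0.04 -0.42] F [-5.  -2.5 18.4] M [-0.64  2.11  0.  ] op 0.4 q6 -0.40
```

play_rows(
  series=[
    [0,-0.003,0,-4,0,0.9,0],
    [0,-0.003,0,-4.5,0,1.3,0],
    [0,-0.003,0,-4.5,0,1.4,0],
    [0,-0.003,0,-4.5,0,1.4,0],
  ],
)

```text
t: 25.25
ee_pos: [0.5989, 0.0995, 0.0402]
orientation: [2.312, -2.114, 0.008]
force: [-1.8, -12.0, 12.3]
opening: -0.0003
```

```bash
python3 -c "
from pix import *
info()
"
```

```text
t 25.25 pos [598.9  99.5  40.2] yawY -174.85 tilt [-0.12 -0.57] F [ -1.8 -12.   12.3] M [-4.27  0.37  0.04] op -0.3 q6 -0.41
```

play_rows(
  series=[
    [0,-0.003,0,-4.5,0,1.4,0],
    [0,-0.003,0,-4.5,0,1.4,0],
  ],
)

```text
t: 25.45
ee_pos: [0.5985, 0.1033, 0.0401]
orientation: [2.313, -2.111, 0.008]
force: [-1.0, -12.4, 13.3]
opening: -0.0002
```

```bash
python3 -c "
from pix import *
info()
"
```

```text
t 25.45 pos [598.5 103.3  40.1] yawY -174.77 tilt [-0.16 -0.61] F [ -1.  -12.4  13.3] M [-4.65  0.33  0.01] op -0.2 q6 -0.41
```

play_rows(
  series=[
    [0,0,0,0,0,-10,0],
    [0,0.003,0,2,0,-25,0],
    [0,0.003,0.05,10,0,-5,30],
    [0,0.003,0.05,16,4,0,30],
    [0,0,0.05,17,5,0,30],
    [0,0,0.05,17,4,0,30],
    [0,0,0.05,10,0,0,30],
    [0,0,0,0,0,0,30],
  ],
)

```text
t: 26.25
ee_pos: [0.5832, 0.028, 0.0827]
orientation: [2.014, -2.39, 0.021]
force: [0.5, -0.1, -0.3]
opening: 0.0302
```

```bash
python3 -c "
from pix import *
info(); plan([.578,.0272,.050],169.5,3,30)
"
```

```text
t 26.25 pos [583.2  28.   82.7] yawY 170.24 tilt [-0.22 -1.19] F [ 0.5 -0.1 -0.3] M [ 0.09 -0.04 -0.05] op 30.2 q6 -0.58
max shift 10.9 norm 11.0339966543781
[[0.0,-0.007,0.004,0.3,1.6,10.9,30],[0.0,-0.007,0.004,0.4,1.6,10.9,30],[0.0,-0.007,0.004,0.5,1.6,10.9,30]]
```

play_rows(
  series=[
    [0,-0.007,0.004,0.4,1.8,12,30],
    [0,-0.007,0.004,0.4,1.8,12,30],
    [0,-0.007,0.004,0.4,1.6,10,30],
    [0,0,0,0,0,0,30],
  ],
)

```text
t: 26.65
ee_pos: [0.5764, 0.0269, 0.0451]
orientation: [-2.01, 2.414, 0.003]
force: [0.5, 0.1, -0.0]
opening: 0.0301
```

```bash
python3 -c "
from pix import *
info(); plan([.578,.0272,.0265],169.5,2,30); pix('pics/g27.png',x0=230,y0=190,w=50,h=45,s=13,n=1,g=2); 
"
```

```text
t 26.65 pos [576.4  26.9  45.1] yawY 169.57 tilt [-0.05  0.11] F [ 0.5  0.1 -0. ] M [-0.01  0.01  0.02] op 30.1 q6 -0.56
max shift 9.3 norm 9.356898014305193
[[0.001,0.001,0.001,-0.3,-0.8,9.3,30],[0.001,0.001,0.001,-0.3,-0.8,9.3,30]]
```

View pics/g27.png

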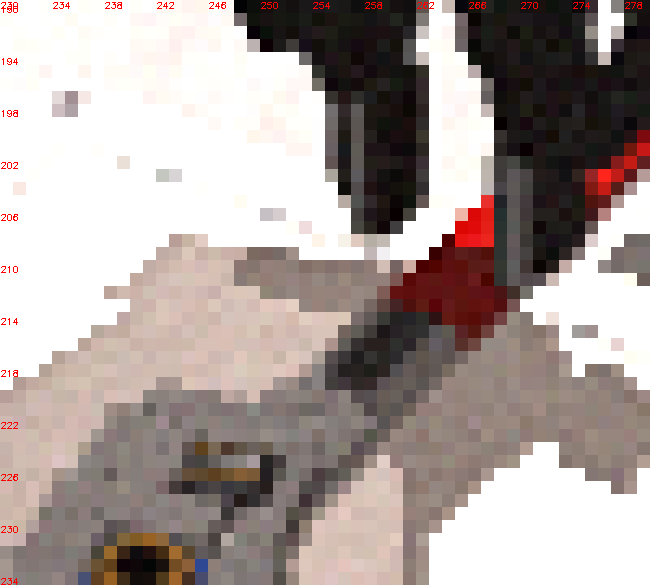

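```bash
python3 -c "
from pix import *
c=capture('side')
for hd in(258.5,259.5):
  h=np.radians(hd); d=np.array([np.cos(h),np.sin(h)]); n=np.array([-d[1],d[0]])
  P=np.array([.578,.0272])
  for k in(-1,1):
    pts=np.array([P+d*a+n*k*.0105 for a in(-.02,0,.02)])
    print(hd,k,np.round(proj(c,np.c_[pts,np.full(3,.059)])+.5,1).tolist(), 'bot',np.round(proj(c,np.c_[pts,np.full(3,.05)])+.5,1).tolist()[1])
s,p,r=tool(); M=r.as_matrix()
for k in(-1,1): print('finger inner',k,proj(c,p+M[:,1]*k*.015+[0,0,.0255])+.5)
"
```

```text
258.5 -1 [[264.0, 217.1], [267.9, 213.3], [271.7, 209.6]] bot [267.9, 215.8]
258.5 1 [[257.8, 214.6], [261.7, 210.9], [265.5, 207.2]] bot [261.8, 213.4]
259.5 -1 [[264.1, 217.1], [267.9, 213.3], [271.6, 209.5]] bot [268.0, 215.8]
259.5 1 [[257.8, 214.7], [261.6, 210.9], [265.4, 207.2]] bot [261.7, 213.4]
finger inner -1 [[260.31421719 206.81217724]]
finger inner 1 [[269.34032993 210.1216858 ]]
```

```bash
python3 -c "
from pix import *
info(); plan([.5815,.0270,.0265],170,2,30)
"
```

```text
t 26.75 pos [577.6  27.2  46.6] yawY 169.61 tilt [0.06 0.1 ] F [-0.4  0.4  0.7] M [ 0.01 -0.04 -0.01] op 29.7 q6 -0.56
max shift 10.1 norm 10.238577114376346
[[-0.0,0.001,-0.003,-0.2,-1.9,10.1,30],[-0.0,0.001,-0.003,-0.2,-1.9,10.1,30]]
```

play_rows(
  series=[
    [0,0,-0.003,-0.3,-4,0,30],
    [0,0,-0.003,0,0,7,30],
    [0,0,0,0,0,5,30],
    [0,0,0,0,0,0,30],
  ],
)

```text
t: 27.15
ee_pos: [0.5834, 0.0277, 0.0347]
orientation: [-2.018, 2.402, -0.001]
force: [0.2, -0.3, 0.2]
opening: 0.0299
```

```bash
python3 -c "
from pix import *
info(); pix('pics/g28.png',x0=230,y0=190,w=50,h=45,s=13,n=1,g=2); plan([.5815,.0270,.0265],170,2,30)
"
```

```text
t 27.15 pos [583.4  27.7  34.7] yawY 170.07 tilt [0.2  0.13] F [ 0.2 -0.3  0.2] M [0.01 0.03 0.02] op 29.9 q6 -0.55
max shift 4.2 norm 4.375453044022136
[[-0.002,0.001,0.001,0.6,0.9,4.2,30],[-0.002,0.001,0.001,0.5,0.9,4.2,30]]
```

View pics/g28.png

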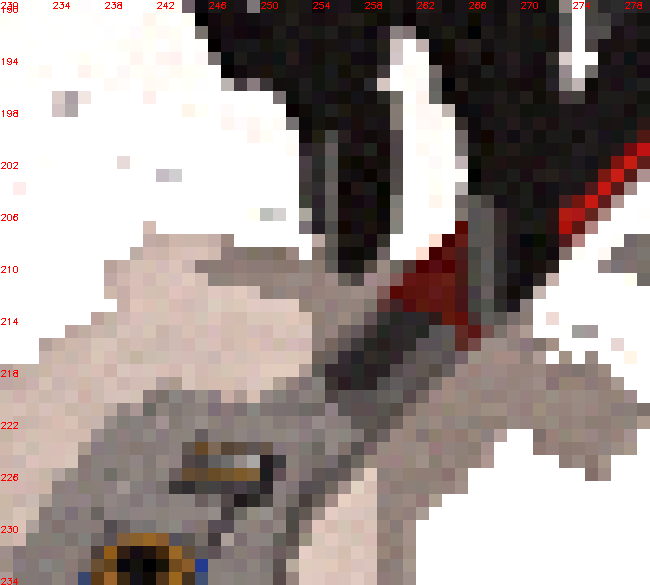

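play_rows(
  series=[
    [0,0,0,0,1,0,40],
    [0,0,0,0,0.5,3,40],
    [-0.002,0,0,0,0,3,40],
    [0,0,0,0,0,1.5,40],
    [0,0,0,0,0,0,40],
  ],
)

```text
t: 27.7
ee_pos: [0.582, 0.0281, 0.0272]
orientation: [-2.019, 2.403, 0.001]
force: [0.0, -0.2, -0.1]
opening: 0.04
```

```bash
python3 -c "
from pix import *
info(); pix('pics/g29.png',x0=230,y0=190,w=50,h=45,s=13,n=1,g=2)
"
```

```text
t 27.70 pos [582.   28.1  27.2] yawY 170.08 tilt [0.11 0.16] F [ 0.  -0.2 -0.1] M [ 0.02 -0.02 -0.03] op 40.0 q6 -0.55
```

View pics/g29.png

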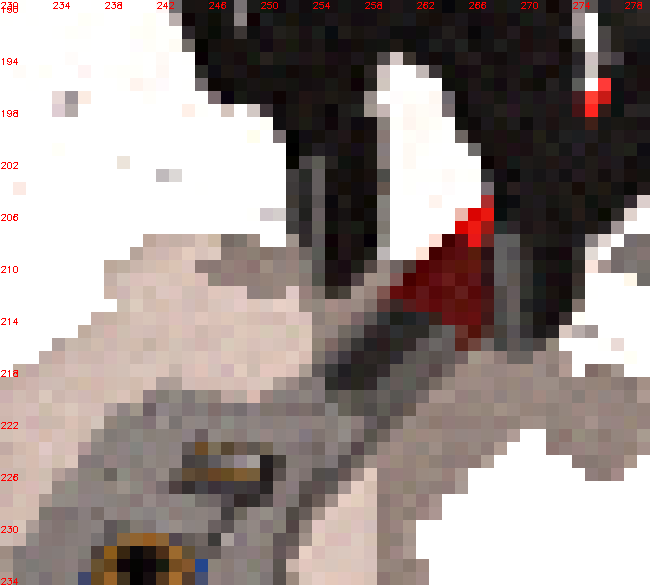

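play_rows(
  series=[
    [0,0,0,0,0,0,34],
    [0,0,0,0,0,0,28],
    [0,0,0,0,0,0,26],
    [0,0,0,0,0,0,26],
  ],
  force=20,
)

```text
t: 28.15
ee_pos: [0.5822, 0.0281, 0.0275]
orientation: [-2.019, 2.402, 0.001]
force: [0.3, 0.8, 1.0]
opening: 0.0261
```

```bash
python3 -c "
from pix import *
info()
"
```

```text
t 28.15 pos [582.2  28.1  27.5] yawY 170.08 tilt [0.14 0.17] F [0.3 0.8 1. ] M [0.03 0.03 0.01] op 26.1 q6 -0.55
```

play_rows(
  series=[
    [0,0,0,0,2,0,26],
    [0,0,0,0,2,0,26],
    [0,0,0.02,0,2,0,26],
  ],
)

```text
t: 28.45
ee_pos: [0.5765, 0.0293, 0.0276]
orientation: [-1.993, 2.423, 0.0]
force: [2.4, -0.3, -1.5]
opening: 0.0264
```

```bash
cat > tq.py <<'E'
from wr import *
N=np.array([.6015,.1395])
def tq(bias=np.zeros(3)):
    s,p,r=tool(); M=r.as_matrix(); Y=M[:,1]; F=s["force"]-bias
    d=p[:2]-N; rr=np.linalg.norm(d); ang=np.degrees(np.arctan2(d[1],d[0]))%360
    # reaction on tool; torque clockwise applied by tool on handle = -(cross(d, -F))...
    tz=d[0]*(-F[1])-d[1]*(-F[0])  # torque of tool on wrench, ccw +
    print("t %.2f r %.1f ang %.2f yaw %.2f z %.1f F %s Fy %.2f  torque cw %.3f op %.1f tilt %s"%(s["t"],rr*1e3,ang,np.degrees(np.arctan2(Y[1],Y[0])),p[2]*1e3,np.round(F,1),F@Y,-tz,s["opening"]*1e3,np.round(M[:2,2]*57.3,2)))
tq()
E
python3 tq.py
```

```text
t 28.45 r 113.0 ang 257.21 yaw 168.89 z 27.6 F [ 2.4 -0.3 -1.5] Fy -2.41  torque cw 0.272 op 26.4 tilt [0.19 0.18]
```

play_rows(
  series=[
    [0,0,0.035,-0.1,4,0,26],
    [0,0,0.035,-0.1,4,0,26],
    [0,0,0.035,-0.1,4,0,26],
  ],
)

```text
t: 28.75
ee_pos: [0.5667, 0.0325, 0.028]
orientation: [-1.854, 2.526, -0.003]
force: [3.4, -1.3, -2.0]
opening: 0.0258
```

```bash
python3 tq.py; python3 -c "
from pix import *
pix('pics/g30.png',x0=225,y0=190,w=55,h=45,s=13,n=1,g=2)"
```

```text
t 28.75 r 112.5 ang 251.98 yaw 162.53 z 28.0 F [ 3.4 -1.3 -2. ] Fy -3.65  torque cw 0.412 op 25.8 tilt [0.43 0.19]
```

View pics/g30.png

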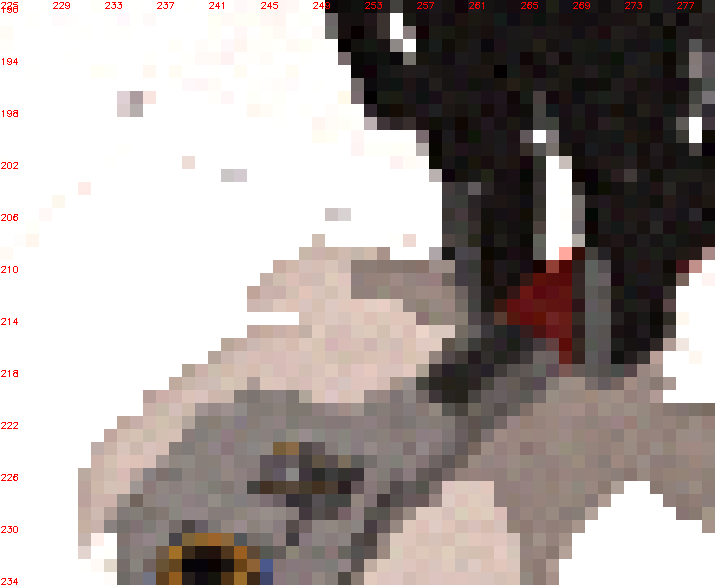

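play_rows(
  series=[
    [-0.002,0,0.044,-0.2,5,0.3,26],
    [-0.002,0,0.044,-0.2,5,0.3,26],
    [-0.002,0,0.044,-0.2,5,0.3,26],
    [-0.001,0,0.044,-0.2,5,0.3,26],
    [0,0,0.044,-0.2,5,0.3,26],
  ],
)

```text
t: 29.3
ee_pos: [0.5469, 0.0419, 0.0281]
orientation: [-1.553, 2.721, 0.001]
force: [3.5, -4.3, -0.6]
opening: 0.0257
```

```bash
python3 tq.py
```

```text
t 29.30 r 111.8 ang 240.75 yaw 149.43 z 28.1 F [ 3.5 -4.3 -0.6] Fy -5.17  torque cw 0.574 op 25.7 tilt [0.42 0.27]
```

play_rows(
  series=[
    [-0.003,0,0.046,0,5,0.3,26],
    [-0.003,0,0.046,0,5,0.3,26],
    [-0.002,0,0.046,0,5,0.3,26],
    [-0.001,0,0.04,0,4.5,0.3,26],
  ],
)

```text
t: 29.7
ee_pos: [0.5327, 0.0519, 0.0282]
orientation: [-1.296, 2.854, 0.01]
force: [3.0, -4.1, -0.2]
opening: 0.0258
```

```bash
python3 tq.py
```

```text
t 29.70 r 111.4 ang 231.86 yaw 138.86 z 28.2 F [ 3.  -4.1 -0.2] Fy -4.91  torque cw 0.540 op 25.8 tilt [0.22 0.49]
```

play_rows(
  series=[
    [-0.002,0.001,0.02,0.3,4,0.2,26],
    [-0.002,0.001,0.02,0.3,4,0.2,26],
    [-0.001,0,0.02,0.2,3,0.2,26],
  ],
)

```text
t: 30.0
ee_pos: [0.5244, 0.0584, 0.0282]
orientation: [-1.208, 2.896, 0.014]
force: [3.1, -4.4, -0.2]
opening: 0.0258
```

```bash
python3 tq.py
```

```text
t 30.00 r 111.9 ang 226.47 yaw 135.28 z 28.2 F [ 3.1 -4.4 -0.2] Fy -5.29  torque cw 0.590 op 25.8 tilt [0.01 0.57]
```

play_rows(
  series=[
    [-0.001,0.003,0.02,0.2,2.5,0.2,26],
    [-0.001,0.003,0.02,0.2,2.5,0.2,26],
  ],
)

```text
t: 30.2
ee_pos: [0.5208, 0.0618, 0.0282]
orientation: [1.147, -2.922, -0.013]
force: [4.4, -4.5, -0.3]
opening: 0.0262
```

```bash
python3 tq.py
```

```text
t 30.20 r 112.1 ang 223.91 yaw 132.86 z 28.2 F [ 4.4 -4.5 -0.3] Fy -6.32  torque cw 0.708 op 26.2 tilt [-0.28  0.4 ]
```

play_rows(
  series=[
    [0,0.002,0.02,0,2.3,0.2,26],
    [0,0.002,0.02,0,2.3,0.2,26],
  ],
)

```text
t: 30.4
ee_pos: [0.5176, 0.065, 0.0281]
orientation: [1.083, -2.942, -0.009]
force: [3.8, -4.2, 1.4]
opening: 0.0262
```

```bash
python3 tq.py
```

```text
t 30.40 r 112.2 ang 221.60 yaw 130.44 z 28.1 F [ 3.8 -4.2  1.4] Fy -5.71  torque cw 0.642 op 26.2 tilt [-0.47  0.19]
```

play_rows(
  series=[
    [0.002,0,0.02,0,2.3,0,26],
    [0.002,0,0.02,0,2.3,0,26],
  ],
)

```text
t: 30.6
ee_pos: [0.5144, 0.0685, 0.0281]
orientation: [1.02, -2.965, -0.002]
force: [2.9, -2.8, -0.3]
opening: 0.0258
```

```bash
python3 tq.py
```

```text
t 30.60 r 112.3 ang 219.18 yaw 127.98 z 28.1 F [ 2.9 -2.8 -0.3] Fy -4.03  torque cw 0.454 op 25.8 tilt [-0.35 -0.02]
```

play_rows(
  series=[
    [0.002,0,0.02,0,2.3,0,26],
    [0.002,0,0.02,0,2.3,0,26],
  ],
)

```text
t: 30.8
ee_pos: [0.5114, 0.0724, 0.028]
orientation: [0.957, -2.987, 0.004]
force: [2.9, -4.0, -0.8]
opening: 0.0258
```

```bash
python3 tq.py
```

```text
t 30.80 r 112.4 ang 216.67 yaw 125.54 z 28.0 F [ 2.9 -4.  -0.8] Fy -4.93  torque cw 0.554 op 25.8 tilt [-0.23 -0.23]
```

play_rows(
  series=[
    [0.002,0,0.02,0,2.3,0,26],
    [0.002,0,0.02,0,2.3,0,26],
  ],
)

```text
t: 31.0
ee_pos: [0.5085, 0.0764, 0.028]
orientation: [0.894, -3.007, 0.011]
force: [3.0, -3.3, -0.7]
opening: 0.026
```

```bash
python3 tq.py
```

```text
t 31.00 r 112.4 ang 214.15 yaw 123.11 z 28.0 F [ 3.  -3.3 -0.7] Fy -4.41  torque cw 0.497 op 26.0 tilt [-0.11 -0.45]
```

play_rows(
  series=[
    [0.002,0,0.02,0,2.3,0,26],
    [0.002,0,0.02,0,2.3,0,26],
  ],
)

```text
t: 31.2
ee_pos: [0.5057, 0.0805, 0.0279]
orientation: [0.83, -3.027, 0.018]
force: [3.9, -4.6, -0.3]
opening: 0.0259
```

```bash
python3 tq.py
```

```text
t 31.20 r 112.5 ang 211.65 yaw 120.68 z 27.9 F [ 3.9 -4.6 -0.3] Fy -5.92  torque cw 0.668 op 25.9 tilt [-0.01 -0.67]
```

play_rows(
  series=[
    [-0.001,0.002,0.02,0,2.3,0,26],
    [-0.001,0.002,0.02,0,2.3,0,26],
  ],
)

```text
t: 31.4
ee_pos: [0.503, 0.0844, 0.0279]
orientation: [0.765, -3.039, 0.018]
force: [3.5, -5.4, 0.6]
opening: 0.026
```

```bash
python3 tq.py; python3 -c "
from pix import *
pix('pics/g31.png',x0=222,y0=205,w=60,h=45,s=13,n=1,g=2)"; python3 tq.py
```

```text
t 31.40 r 112.9 ang 209.24 yaw 118.25 z 27.9 F [ 3.5 -5.4  0.6] Fy -6.45  torque cw 0.728 op 26.0 tilt [-0.3  -0.74]
t 31.45 r 112.9 ang 209.15 yaw 118.18 z 27.9 F [ 3.1 -3.6 -0.7] Fy -4.64  torque cw 0.526 op 26.5 tilt [-0.32 -0.74]
```

View pics/g31.png

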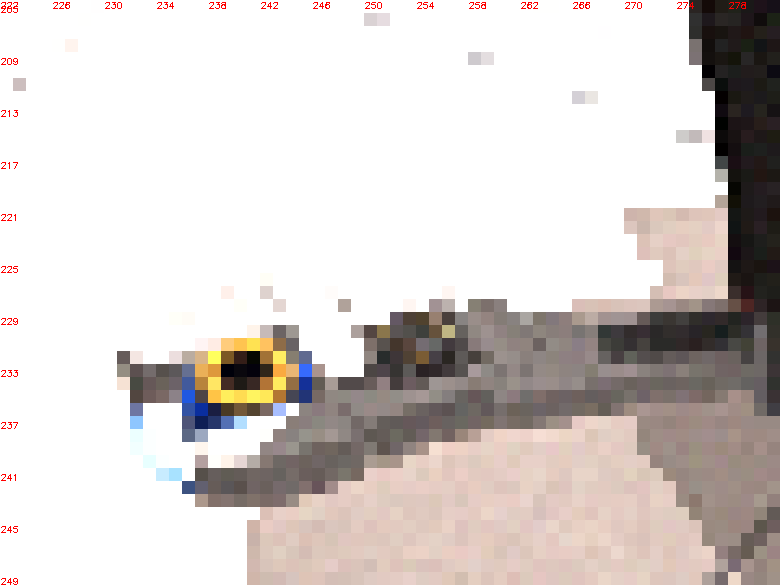

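play_rows(
  series=[
    [-0.001,0,0.02,0,2.3,0,26],
    [0,0,0.02,0,2.3,0,26],
  ],
)

```text
t: 31.65
ee_pos: [0.5009, 0.0882, 0.0279]
orientation: [0.699, -3.054, 0.018]
force: [5.3, -6.1, -1.7]
opening: 0.0265
```

```bash
python3 tq.py
```

```text
t 31.65 r 112.9 ang 207.04 yaw 115.79 z 27.9 F [ 5.3 -6.1 -1.7] Fy -7.78  torque cw 0.885 op 26.5 tilt [-0.35 -0.75]
```

play_rows(
  series=[
    [0,0,0.02,0,2,0,26],
  ],
)

```text
t: 31.75
ee_pos: [0.5004, 0.09, 0.028]
orientation: [0.667, -3.061, 0.018]
force: [5.3, -5.1, -1.5]
opening: 0.0259
```

```bash
python3 tq.py
```

```text
t 31.75 r 112.6 ang 206.09 yaw 114.58 z 28.0 F [ 5.3 -5.1 -1.5] Fy -6.79  torque cw 0.774 op 25.9 tilt [-0.33 -0.76]
```

```bash
python3 -c "
from tq import *
for i in range(4): capture('side'); tq()"
```

```text
t 31.75 r 112.6 ang 206.09 yaw 114.58 z 28.0 F [ 5.3 -5.1 -1.5] Fy -6.79  torque cw 0.774 op 25.9 tilt [-0.33 -0.76]
t 31.80 r 112.6 ang 206.01 yaw 114.51 z 28.0 F [ 5.3 -5.  -2.1] Fy -6.77  torque cw 0.773 op 26.1 tilt [-0.33 -0.76]
t 31.85 r 112.6 ang 206.06 yaw 114.60 z 28.0 F [ 5.  -4.8 -1.2] Fy -6.45  torque cw 0.734 op 25.9 tilt [-0.33 -0.76]
t 31.90 r 112.6 ang 206.06 yaw 114.63 z 28.0 F [ 5.3 -4.8 -2.1] Fy -6.54  torque cw 0.746 op 26.0 tilt [-0.33 -0.76]
t 31.95 r 112.6 ang 206.08 yaw 114.63 z 28.0 F [ 5.8 -5.5 -1.9] Fy -7.41  torque cw 0.844 op 26.2 tilt [-0.33 -0.76]
```

play_rows(
  series=[
    [0,0,0.012,0,2,0,26],
  ],
)

```text
t: 32.05
ee_pos: [0.4997, 0.0915, 0.0279]
orientation: [0.649, -3.065, 0.019]
force: [5.0, -6.5, -0.7]
opening: 0.0261
```

```bash
python3 -c "
from tq import *
for i in range(3): capture('side'); tq()"
```

```text
t 32.05 r 112.5 ang 205.26 yaw 113.92 z 27.9 F [ 5.  -6.5 -0.7] Fy -7.94  torque cw 0.899 op 26.1 tilt [-0.33 -0.79]
t 32.10 r 112.6 ang 205.16 yaw 113.86 z 27.9 F [ 5.1 -6.3 -1.9] Fy -7.84  torque cw 0.890 op 25.9 tilt [-0.33 -0.8 ]
t 32.15 r 112.6 ang 205.19 yaw 113.92 z 27.9 F [ 5.8 -5.6 -0.8] Fy -7.42  torque cw 0.844 op 26.1 tilt [-0.33 -0.8 ]
t 32.20 r 112.6 ang 205.20 yaw 113.93 z 27.9 F [ 5.7 -5.4 -1.8] Fy -7.24  torque cw 0.825 op 25.6 tilt [-0.34 -0.8 ]
```

play_rows(
  series=[
    [0,0,0.012,0,2.2,0,26],
  ],
)

```text
t: 32.3
ee_pos: [0.4989, 0.0931, 0.0279]
orientation: [0.631, -3.069, 0.021]
force: [6.4, -7.2, -1.5]
opening: 0.026
```

```bash
python3 -c "
from tq import *
for i in range(3): capture('side'); tq()"
```

```text
t 32.30 r 112.6 ang 204.36 yaw 113.23 z 27.9 F [ 6.4 -7.2 -1.5] Fy -9.15  torque cw 1.039 op 26.0 tilt [-0.34 -0.84]
t 32.35 r 112.6 ang 204.27 yaw 113.16 z 27.9 F [ 5.2 -7.5 -1.3] Fy -8.92  torque cw 1.010 op 26.4 tilt [-0.34 -0.85]
t 32.40 r 112.6 ang 204.29 yaw 113.21 z 27.9 F [ 4.5 -6.3 -1.3] Fy -7.55  torque cw 0.856 op 26.3 tilt [-0.34 -0.84]
t 32.45 r 112.6 ang 204.30 yaw 113.23 z 27.9 F [ 5.9 -6.5 -0.8] Fy -8.33  torque cw 0.945 op 26.2 tilt [-0.34 -0.84]
```

play_rows(
  series=[
    [0,0,0.012,0,2.3,0,26],
  ],
)

```text
t: 32.55
ee_pos: [0.4978, 0.0945, 0.0279]
orientation: [0.611, -3.072, 0.022]
force: [5.2, -7.2, 0.2]
opening: 0.0261
```

```bash
python3 -c "
from tq import *
for i in range(3): capture('side'); tq()"
```

```text
t 32.55 r 113.0 ang 203.46 yaw 112.51 z 27.9 F [ 5.2 -7.2  0.2] Fy -8.62  torque cw 0.978 op 26.1 tilt [-0.38 -0.91]
t 32.60 r 113.1 ang 203.35 yaw 112.45 z 27.8 F [ 3.8 -6.2  0.3] Fy -7.18  torque cw 0.814 op 25.9 tilt [-0.38 -0.91]
t 32.65 r 113.1 ang 203.34 yaw 112.51 z 27.8 F [ 3.7 -5.6  0.6] Fy -6.60  torque cw 0.748 op 26.1 tilt [-0.38 -0.91]
t 32.70 r 113.1 ang 203.36 yaw 112.52 z 27.8 F [ 4.4 -6.7  0.3] Fy -7.92  torque cw 0.897 op 25.8 tilt [-0.38 -0.9 ]
```

```bash
python3 -c "
from pix import *
pix('pics/g32.png',x0=226,y0=215,w=58,h=40,s=13,n=1,g=1.3,b=0)
c=capture('top'); crop(c,'pics/g32t.png',160,160,110,110,6)"; python3 tq.py
```

```text
t 32.80 r 113.1 ang 203.35 yaw 112.52 z 27.9 F [ 4.3 -5.9  0.1] Fy -7.05  torque cw 0.800 op 25.9 tilt [-0.38 -0.9 ]
```

View pics/g32.png

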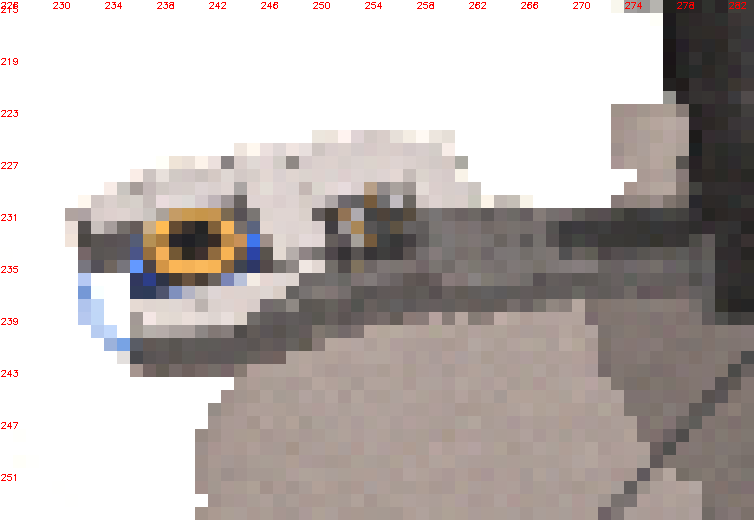

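View pics/g32t.png

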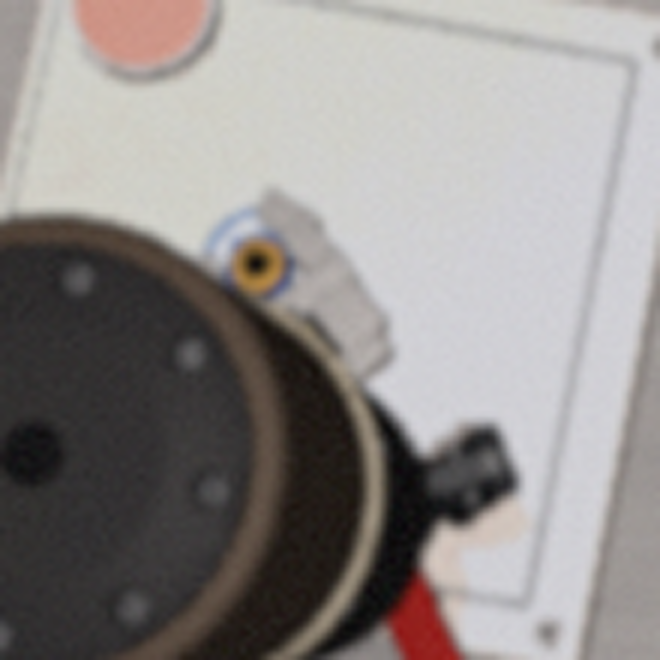

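play_rows(
  series=[
    [-0.006,-0.006,0.012,0,2,0,26],
  ],
)

```text
t: 32.9
ee_pos: [0.4972, 0.096, 0.028]
orientation: [0.594, -3.08, 0.013]
force: [6.8, -8.2, 0.3]
opening: 0.0262
```

```bash
python3 -c "
from tq import *
for i in range(3): capture('side'); tq()"
```

```text
t 32.90 r 113.0 ang 202.63 yaw 111.84 z 28.0 F [ 6.8 -8.2  0.3] Fy -10.14  torque cw 1.151 op 26.2 tilt [-0.19 -0.51]
t 32.95 r 113.0 ang 202.53 yaw 111.77 z 28.0 F [ 5.2 -7.1 -1.6] Fy -8.49  torque cw 0.963 op 26.1 tilt [-0.16 -0.46]
t 33.00 r 113.0 ang 202.56 yaw 111.80 z 28.0 F [ 5.8 -6.5 -1.3] Fy -8.19  torque cw 0.931 op 26.3 tilt [-0.17 -0.47]
t 33.05 r 113.0 ang 202.56 yaw 111.81 z 28.0 F [ 5.4 -6.4  0.3] Fy -7.94  torque cw 0.901 op 25.8 tilt [-0.18 -0.48]
```

play_rows(
  series=[
    [-0.003,-0.003,0.014,0,2.3,0,26],
  ],
)

```text
t: 33.15
ee_pos: [0.4966, 0.0977, 0.0281]
orientation: [0.572, -3.087, 0.008]
force: [6.8, -8.0, -1.2]
opening: 0.0263
```

```bash
python3 -c "
from tq import *
for i in range(3): capture('side'); tq()"
```

```text
t 33.15 r 112.9 ang 201.71 yaw 111.00 z 28.1 F [ 6.8 -8.  -1.2] Fy -9.91  torque cw 1.124 op 26.3 tilt [-0.07 -0.31]
t 33.20 r 112.9 ang 201.60 yaw 110.92 z 28.1 F [ 6.2 -7.6 -2.1] Fy -9.33  torque cw 1.058 op 25.8 tilt [-0.06 -0.29]
t 33.25 r 112.9 ang 201.63 yaw 110.98 z 28.1 F [ 5.6 -7.5 -0.4] Fy -8.98  torque cw 1.017 op 26.6 tilt [-0.06 -0.3 ]
t 33.30 r 112.9 ang 201.66 yaw 110.99 z 28.0 F [ 5.1 -7.8 -0.9] Fy -9.07  torque cw 1.027 op 26.0 tilt [-0.07 -0.3 ]
```

play_rows(
  series=[
    [-0.001,-0.002,0.014,0,2.3,0,26],
  ],
)

```text
t: 33.4
ee_pos: [0.4963, 0.0997, 0.0281]
orientation: [-0.55, 3.093, -0.006]
force: [5.8, -4.8, -2.7]
opening: 0.0262
```

```bash
python3 -c "
from tq import *
for i in range(4): capture('side'); tq()"
```

```text
t 33.40 r 112.5 ang 200.71 yaw 110.17 z 28.1 F [ 5.8 -4.8 -2.7] Fy -6.53  torque cw 0.740 op 26.2 tilt [ 0.05 -0.23]
t 33.45 r 112.5 ang 200.56 yaw 110.09 z 28.2 F [ 6.9 -5.  -2.4] Fy -7.04  torque cw 0.797 op 25.8 tilt [ 0.07 -0.21]
t 33.50 r 112.4 ang 200.57 yaw 110.16 z 28.2 F [ 5.7 -5.4 -1.9] Fy -7.02  torque cw 0.793 op 26.1 tilt [ 0.06 -0.21]
t 33.55 r 112.5 ang 200.57 yaw 110.18 z 28.1 F [ 6.3 -5.4 -1.5] Fy -7.20  torque cw 0.814 op 26.1 tilt [ 0.05 -0.21]
t 33.60 r 112.5 ang 200.57 yaw 110.19 z 28.1 F [ 6.5 -6.2 -1.8] Fy -8.02  torque cw 0.905 op 25.5 tilt [ 0.05 -0.21]
```

```bash
python3 -c "
from pix import *
c=capture('top'); crop(c,'pics/g33t.png',180,170,100,110,6); print(red(c,.059))
s=capture('side'); print(red(s,.059)); crop(s,'pics/g33s.png',220,200,110,70,7)"; python3 tq.py
```

```text
[(array([0.43883587, 0.07256217]), np.float64(22.006020889419347), array([0.01868347, 0.0653578 ]))]
[(array([0.44258907, 0.07594288]), np.float64(20.738519678224208), array([0.02063977, 0.0796357 ]))]
t 33.70 r 112.5 ang 200.58 yaw 110.19 z 28.1 F [ 6.1 -5.3 -1.4] Fy -7.10  torque cw 0.802 op 26.3 tilt [ 0.05 -0.21]
```

View pics/g33t.png

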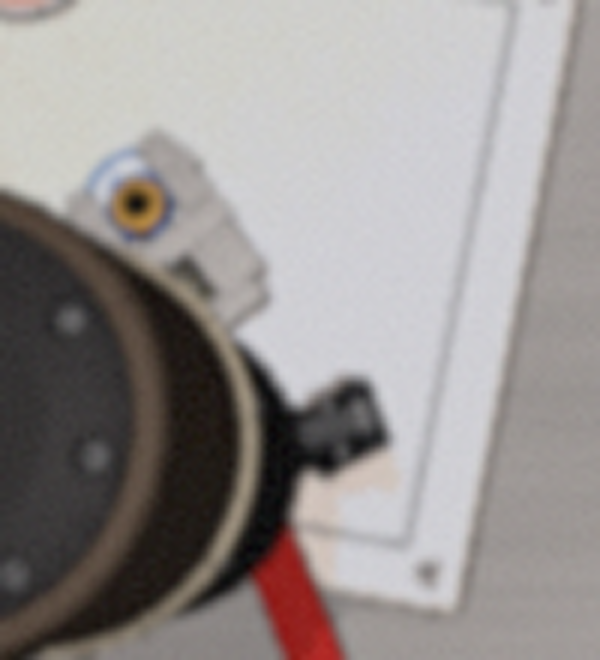

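View pics/g33s.png

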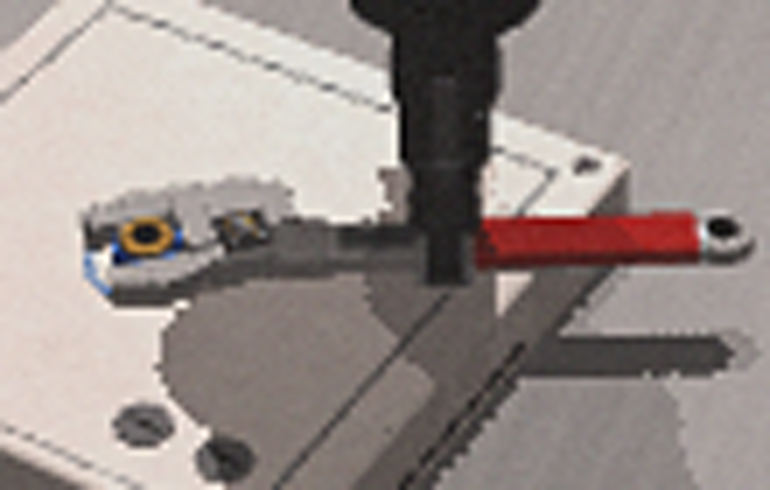

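play_rows(
  series=[
    [0,-0.001,0.01,0.2,1.5,0.8,26],
  ],
)

```text
t: 33.8
ee_pos: [0.4962, 0.1007, 0.0278]
orientation: [-0.535, 3.094, -0.008]
force: [6.1, -13.3, 8.7]
opening: 0.0261
```

```bash
python3 -c "
from tq import *
for i in range(3): capture('side'); tq()"
```

```text
t 33.80 r 112.2 ang 200.24 yaw 109.63 z 27.8 F [  6.1 -13.3   8.7] Fy -14.66  torque cw 1.642 op 26.1 tilt [ 0.15 -0.26]
t 33.85 r 112.3 ang 200.27 yaw 109.58 z 27.9 F [ 6.6 -8.7  3.6] Fy -10.48  torque cw 1.179 op 26.0 tilt [ 0.15 -0.28]
t 33.90 r 112.3 ang 200.28 yaw 109.62 z 27.9 F [ 6.  -9.7  3.5] Fy -11.16  torque cw 1.254 op 26.1 tilt [ 0.15 -0.27]
t 33.95 r 112.3 ang 200.27 yaw 109.63 z 27.9 F [  6.5 -10.3   3.6] Fy -11.94  torque cw 1.342 op 25.9 tilt [ 0.15 -0.26]
```

play_rows(
  series=[
    [0,0,-0.015,0,-2,-0.8,28],
    [0,0,-0.015,0,-2,-0.3,30],
    [0,0,-0.015,0,-2,0,32],
  ],
)

```text
t: 34.25
ee_pos: [0.4978, 0.0947, 0.0289]
orientation: [-0.605, 3.082, -0.008]
force: [0.2, -0.8, 0.2]
opening: 0.0317
```

```bash
python3 tq.py
```

```text
t 34.25 r 112.9 ang 203.36 yaw 112.21 z 28.9 F [ 0.2 -0.8  0.2] Fy -0.81  torque cw 0.092 op 31.7 tilt [ 0.1  -0.28]
```

play_rows(
  series=[
    [0,0,0.015,0,2.2,0,32],
    [0,0,0.015,0,2,0,32],
  ],
)

```text
t: 34.45
ee_pos: [0.4963, 0.0984, 0.0289]
orientation: [-0.555, 3.092, -0.009]
force: [3.6, -4.4, -0.0]
opening: 0.0316
```

```bash
python3 -c "
from tq import *
for i in range(2): capture('side'); tq()"
```

```text
t 34.45 r 113.0 ang 201.33 yaw 110.37 z 28.9 F [ 3.6 -4.4 -0. ] Fy -5.36  torque cw 0.609 op 31.6 tilt [ 0.08 -0.31]
t 34.50 r 113.0 ang 201.23 yaw 110.32 z 28.9 F [ 2.7 -3.8 -0.5] Fy -4.50  torque cw 0.511 op 32.0 tilt [ 0.08 -0.31]
t 34.55 r 113.0 ang 201.25 yaw 110.41 z 28.9 F [ 2.6 -3.7 -0.3] Fy -4.36  torque cw 0.494 op 32.2 tilt [ 0.08 -0.31]
```

play_rows(
  series=[
    [0,0,0.015,0,2,0,32],
  ],
)

```text
t: 34.65
ee_pos: [0.4955, 0.1003, 0.0289]
orientation: [-0.533, 3.096, -0.009]
force: [5.3, -6.5, 0.0]
opening: 0.0323
```

```bash
python3 -c "
from tq import *
for i in range(3): capture('side'); tq()"
```

```text
t 34.65 r 113.0 ang 200.32 yaw 109.53 z 28.9 F [ 5.3 -6.5  0. ] Fy -7.93  torque cw 0.901 op 32.3 tilt [ 0.08 -0.33]
t 34.70 r 113.0 ang 200.22 yaw 109.46 z 28.9 F [ 3.6 -4.6 -0.5] Fy -5.57  torque cw 0.633 op 32.0 tilt [ 0.08 -0.33]
t 34.75 r 113.0 ang 200.24 yaw 109.52 z 28.9 F [ 2.3 -5.5 -0.1] Fy -5.91  torque cw 0.669 op 31.9 tilt [ 0.08 -0.33]
t 34.80 r 113.0 ang 200.24 yaw 109.54 z 28.9 F [ 3.2 -4.1  0.1] Fy -4.88  torque cw 0.554 op 31.7 tilt [ 0.08 -0.32]
```

play_rows(
  series=[
    [0,0,0.015,0,2,0,32],
  ],
)

```text
t: 34.9
ee_pos: [0.4949, 0.102, 0.0289]
orientation: [-0.509, 3.1, -0.01]
force: [5.3, -7.0, -1.2]
opening: 0.0317
```

```bash
python3 -c "
from tq import *
for i in range(3): capture('side'); tq()"
```

```text
t 34.90 r 113.0 ang 199.39 yaw 108.67 z 28.9 F [ 5.3 -7.  -1.2] Fy -8.32  torque cw 0.945 op 31.7 tilt [ 0.08 -0.36]
t 34.95 r 113.0 ang 199.30 yaw 108.59 z 28.9 F [ 4.5 -5.1 -1.6] Fy -6.23  torque cw 0.709 op 32.2 tilt [ 0.08 -0.36]
t 35.00 r 113.1 ang 199.30 yaw 108.65 z 28.9 F [ 3.3 -4.7 -0.2] Fy -5.53  torque cw 0.627 op 32.1 tilt [ 0.08 -0.36]
t 35.05 r 113.1 ang 199.31 yaw 108.67 z 28.9 F [ 3.2 -5.2 -0.4] Fy -5.94  torque cw 0.674 op 31.9 tilt [ 0.08 -0.35]
```

play_rows(
  series=[
    [0,0,0.015,0,2,0,32],
  ],
)

```text
t: 35.15
ee_pos: [0.4943, 0.1036, 0.0289]
orientation: [-0.486, 3.103, -0.011]
force: [5.8, -7.2, -1.8]
opening: 0.032
```

```bash
python3 -c "
from tq import *
for i in range(3): capture('side'); tq()"
```

```text
t 35.15 r 113.1 ang 198.53 yaw 107.80 z 28.9 F [ 5.8 -7.2 -1.8] Fy -8.62  torque cw 0.981 op 32.0 tilt [ 0.08 -0.39]
t 35.20 r 113.0 ang 198.43 yaw 107.73 z 28.9 F [ 4.3 -5.4 -1.5] Fy -6.47  torque cw 0.736 op 31.9 tilt [ 0.08 -0.4 ]
t 35.25 r 113.1 ang 198.46 yaw 107.79 z 28.9 F [ 5.8 -7.2 -1. ] Fy -8.64  torque cw 0.982 op 32.2 tilt [ 0.08 -0.39]
t 35.30 r 113.1 ang 198.46 yaw 107.81 z 28.9 F [ 3.6 -6.2 -1.1] Fy -7.01  torque cw 0.795 op 31.9 tilt [ 0.08 -0.39]
```

play_rows(
  series=[
    [0,0,0.015,0,2,0,32],
  ],
)

```text
t: 35.4
ee_pos: [0.4938, 0.105, 0.0289]
orientation: [-0.463, 3.107, -0.012]
force: [6.3, -7.6, -2.4]
opening: 0.0321
```

```bash
python3 -c "
from tq import *
for i in range(4): capture('side'); tq()"
```

```text
t 35.40 r 113.1 ang 197.74 yaw 106.94 z 28.9 F [ 6.3 -7.6 -2.4] Fy -9.13  torque cw 1.040 op 32.1 tilt [ 0.08 -0.44]
t 35.45 r 113.0 ang 197.65 yaw 106.86 z 28.9 F [ 5.3 -7.2 -1.2] Fy -8.43  torque cw 0.959 op 32.1 tilt [ 0.08 -0.45]
t 35.50 r 113.0 ang 197.68 yaw 106.93 z 28.9 F [ 5.1 -8.  -0.3] Fy -9.08  torque cw 1.030 op 32.3 tilt [ 0.08 -0.44]
t 35.55 r 113.0 ang 197.69 yaw 106.95 z 28.9 F [ 5.2 -8.  -1. ] Fy -9.17  torque cw 1.041 op 31.9 tilt [ 0.08 -0.44]
t 35.60 r 113.1 ang 197.69 yaw 106.95 z 28.9 F [ 5.2 -6.7 -0.9] Fy -7.94  torque cw 0.903 op 32.1 tilt [ 0.08 -0.44]
```

play_rows(
  series=[
    [0,0,0.012,0,1.9,0,32],
  ],
)

```text
t: 35.7
ee_pos: [0.4934, 0.1063, 0.0289]
orientation: [-0.444, 3.11, -0.014]
force: [5.3, -9.2, -1.6]
opening: 0.0323
```

```bash
python3 -c "
from tq import *
for i in range(4): capture('side'); tq()"
```

```text
t 35.70 r 113.1 ang 197.08 yaw 106.25 z 28.9 F [ 5.3 -9.2 -1.6] Fy -10.34  torque cw 1.174 op 32.3 tilt [ 0.08 -0.5 ]
t 35.75 r 113.0 ang 197.00 yaw 106.20 z 28.9 F [ 6.4 -7.3 -1.4] Fy -8.81  torque cw 1.004 op 32.0 tilt [ 0.08 -0.5 ]
t 35.80 r 113.0 ang 197.01 yaw 106.24 z 28.9 F [ 5.6 -8.3 -2. ] Fy -9.49  torque cw 1.079 op 32.2 tilt [ 0.08 -0.5 ]
t 35.85 r 113.1 ang 197.04 yaw 106.26 z 28.9 F [ 6.3 -7.6 -0.4] Fy -9.10  torque cw 1.035 op 32.1 tilt [ 0.08 -0.5 ]
t 35.90 r 113.1 ang 197.04 yaw 106.27 z 28.9 F [ 6.3 -7.6 -1.7] Fy -9.06  torque cw 1.031 op 31.6 tilt [ 0.08 -0.5 ]
```

play_rows(
  series=[
    [0,0,0.005,0,2,0,32],
  ],
)

```text
t: 36.0
ee_pos: [0.493, 0.1075, 0.0289]
orientation: [0.436, -3.111, 0.016]
force: [5.9, -9.0, -2.1]
opening: 0.0319
```

```bash
python3 -c "
from tq import *
for i in range(4): capture('side'); tq()
c=capture('side'); print(red(c,.059)); c=capture('top'); print(red(c,.059))"
```

```text
t 36.00 r 113.1 ang 196.45 yaw 105.97 z 28.9 F [ 5.9 -9.  -2.1] Fy -10.22  torque cw 1.162 op 31.9 tilt [ 0.08 -0.57]
t 36.05 r 113.2 ang 196.38 yaw 105.95 z 28.9 F [ 5.9 -9.2 -1.9] Fy -10.47  torque cw 1.190 op 32.3 tilt [ 0.08 -0.58]
t 36.10 r 113.1 ang 196.38 yaw 105.97 z 28.9 F [ 6.  -9.1 -1.2] Fy -10.36  torque cw 1.176 op 32.0 tilt [ 0.08 -0.57]
t 36.15 r 113.1 ang 196.39 yaw 105.98 z 28.9 F [ 6.3 -8.8 -0.6] Fy -10.16  torque cw 1.153 op 31.7 tilt [ 0.08 -0.57]
t 36.20 r 113.1 ang 196.40 yaw 105.98 z 28.9 F [ 6.  -8.5 -0.2] Fy -9.83  torque cw 1.116 op 32.0 tilt [ 0.08 -0.57]
[(array([0.44043107, 0.08403505]), np.float64(19.890713729918843), array([0.01971287, 0.07875243]))]
[(array([0.43717903, 0.08059104]), np.float64(18.824050540357604), array([0.01898532, 0.06985724]))]
```

play_rows(
  series=[
    [0,0,0,0,-2.5,0,32],
    [0,0,-0.015,0,-2.5,0,34],
    [0,0,-0.015,0,-2,0,38],
    [0,0,0,0,0,0,42],
  ],
)

```text
t: 36.7
ee_pos: [0.4957, 0.1003, 0.0288]
orientation: [-0.484, 3.104, -0.017]
force: [3.2, -1.6, -1.2]
opening: 0.042
```

```bash
python3 tq.py; python3 -c "
from pix import *
c=capture('side'); print(red(c,.059)); crop(c,'pics/g34.png',220,200,110,70,7); c=capture('top'); print(red(c,.059))"; python3 tq.py
```

```text
t 36.70 r 112.9 ang 200.33 yaw 107.72 z 28.8 F [ 3.2 -1.6 -1.2] Fy -2.52  torque cw 0.299 op 42.0 tilt [ 0.13 -0.61]
[(array([0.44784363, 0.06868752]), np.float64(26.176506284571985), array([0.02155941, 0.08072052]))]
[(array([0.44535138, 0.06528031]), np.float64(24.724279262718028), array([0.01875462, 0.07301099]))]
t 36.80 r 112.9 ang 200.26 yaw 107.70 z 28.8 F [ 2.3 -2.9 -1. ] Fy -3.40  torque cw 0.391 op 42.2 tilt [ 0.13 -0.62]
```

View pics/g34.png

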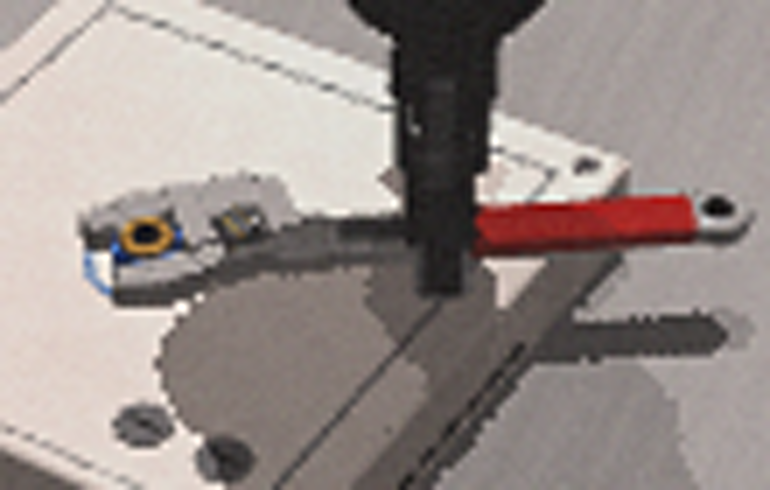

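play_rows(
  series=[
    [0,0,-0.02,0,-2.5,0,44],
    [0,0,-0.02,0,-2.5,0,46],
    [0,0,0,0,-2,0,46],
    [0,0,0,0,0,0,46],
  ],
)

```text
t: 37.2
ee_pos: [0.497, 0.0942, 0.0288]
orientation: [0.55, -3.092, 0.016]
force: [0.4, 0.2, 0.1]
opening: 0.0461
```

```bash
python3 tq.py; python3 -c "
from pix import *
c=capture('side'); print(red(c,.059)); crop(c,'pics/g35.png',220,200,110,70,7); c=capture('top'); print(red(c,.059))"; python3 tq.py
```

```text
t 37.20 r 113.9 ang 203.42 yaw 110.17 z 28.8 F [0.4 0.2 0.1] Fy 0.03  torque cw -0.000 op 46.1 tilt [ 0.06 -0.58]
[(array([0.44836042, 0.06474878]), np.float64(27.7817802046751), array([0.02103674, 0.07718196]))]
[(array([0.44462267, 0.0603615 ]), np.float64(25.739627532284345), array([0.01885011, 0.0680339 ]))]
t 37.30 r 113.8 ang 203.39 yaw 110.16 z 28.8 F [ 0.3  1.4 -0.1] Fy 1.25  torque cw -0.138 op 45.9 tilt [ 0.07 -0.57]
```

View pics/g35.png

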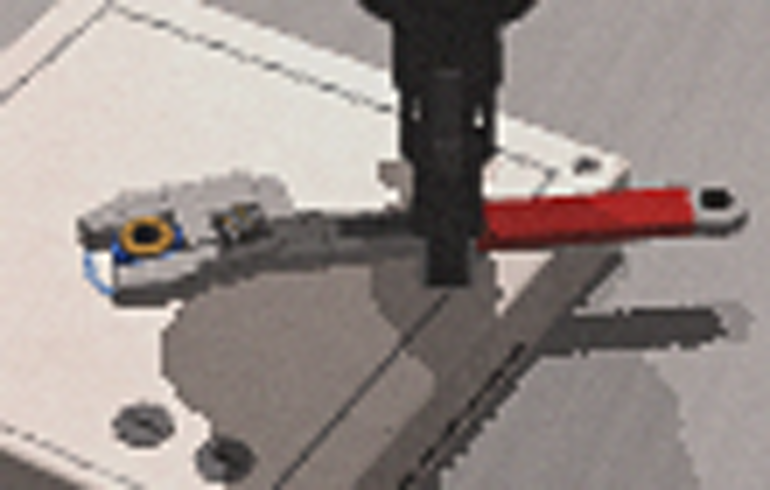

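play_rows(
  series=[
    [0,0,0,0,-2,0,46],
    [0,0,0,0,0,-5,46],
    [0,0,0,0,0,-15,46],
    [0,0,0,0,0,-35,46],
    [0,0,0,0,0,-45,46],
    [0,0,0,0,0,-40,46],
    [0,0,0,0,0,0,46],
  ],
)

```text
t: 38.0
ee_pos: [0.4968, 0.0928, 0.1747]
orientation: [0.548, -3.089, 0.019]
force: [0.5, 0.6, -0.5]
opening: 0.0464
```

```bash
python3 -c "
from pix import *
info(); c=capture('side'); print(red(c,.059)); crop(c,'pics/g36.png',180,185,150,85,5)
pix('pics/g37.png',x0=224,y0=218,w=44,h=30,s=17,n=2,g=1.1,b=0); info()"
```

```text
t 38.00 pos [496.8  92.8 174.7] yawY 110.13 tilt [-0.1  -0.72] F [ 0.5  0.6 -0.5] M [ 0.11 -0.09  0.03] op 46.4 q6 -1.81
[(array([0.46072704, 0.07071088]), np.float64(27.170365131429094), array([0.02043634, 0.10525964]))]
t 38.15 pos [493.5  91.6 168.8] yawY 110.07 tilt [-0.58 -0.9 ] F [-0.4  0.4  0.2] M [0.06 0.03 0.01] op 46.0 q6 -1.81
```

View pics/g36.png

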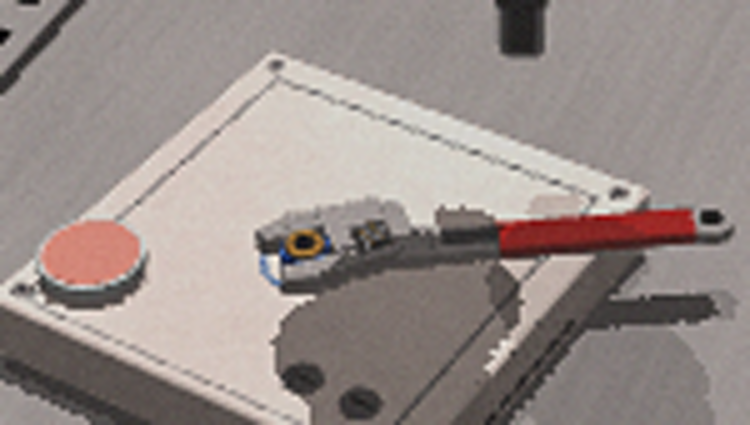

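View pics/g37.png

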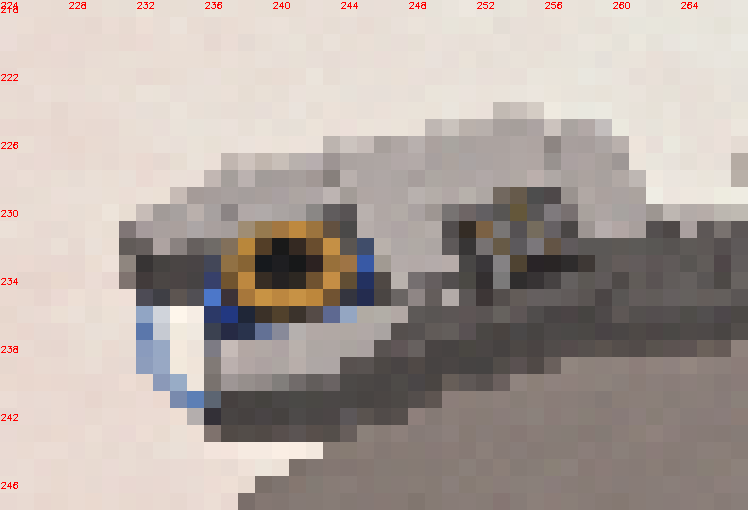

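```bash
python3 -c "
from pix import *
c=capture('side')
ph=np.radians(42); nut=np.array([.6018,.1397])
ov2(c,'pics/g38.png',nut,ph,.05,-3.5,226,218,36,28,20,nut,42)
c=capture('top'); crop(c,'pics/g38t.png',160,150,110,130,5); ov2(c,'pics/g38u.png',np.array([.6011,.1394]),ph,.05,-3.5,190,190,30,30,20,[.6011,.1394],42)"
```

```text
(no output)
```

View pics/g38.png

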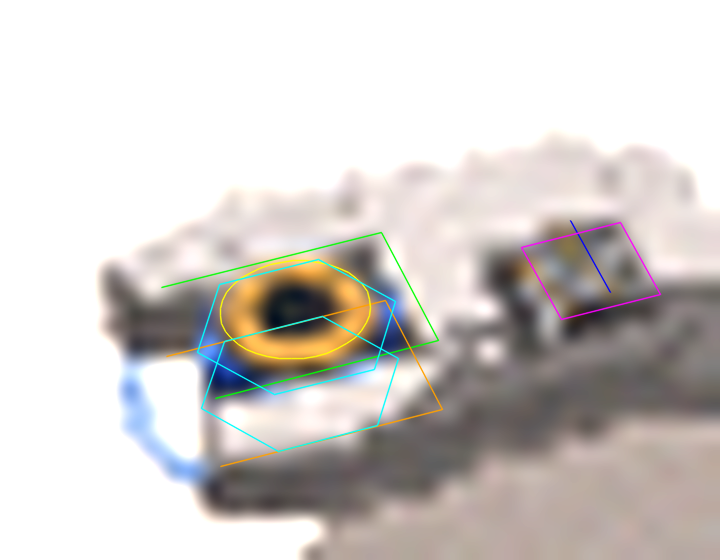

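View pics/g38t.png

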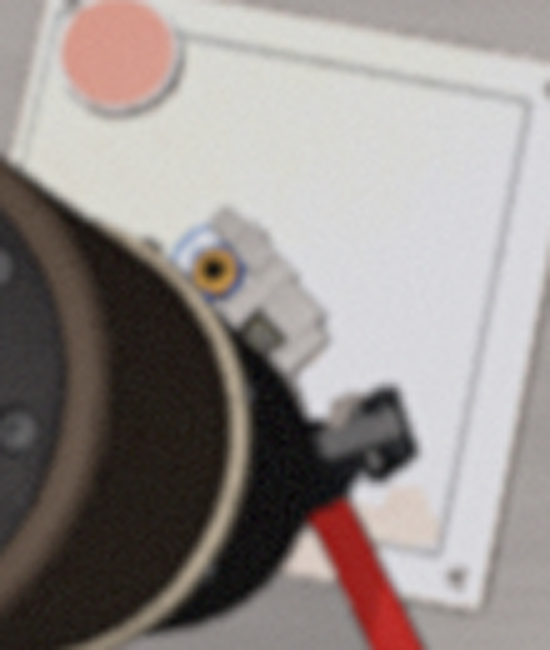

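```bash
python3 -c "
from rig import job_done
from h import *
info(); print(job_done())"
```

```text
t 38.25 pos [493.   91.2 167.6] yawY 110.07 tilt [-0.7  -0.98] F [ 0.6 -0.3 -0.3] M [ 0.03 -0.01 -0.02] op 46.1 q6 -1.81
the job is handed in; nothing more can be done
None
```

The nut is tightened to about 1.05 N m by my estimate. The wrench lies flat and fitted on it, and the gripper is clear; I handed the job in at 38 s.

**What I did**
- I gripped the handle, laid the wrench flat on the base and slid its mouth around the nut. Then I let go and rolled the worm shut with five strokes at about 10–19 N.
- In the last strokes the rubbing force rose to about 0.95 of the pressing force. I read that as the finger slipping and the jaws fitting the flats.
- I turned the handle clockwise with one finger at 113 mm from the nut until it came up tight. Then I eased off, opened the fingers and lifted clear.

**Last checks**
- **Torque:** it ran at about 0.55–0.6 N m while turning. The final push climbed steadily to 1.16 N m at the handle, so about 1.05 N m on the nut after the wrench's rubbing.
- **Release:** the handle sprang back by about 0.11–0.13 rad, as the yielding barrel and jaw should when the nut is tight. The last wrist force was about zero.
- **Fit:** the final side picture shows the jaws against the flats, matching a drawn 24 mm fit, with the wrench flat.

**What disagreed**
- The reported TCP sat about 24 mm beyond the real fingertips, so my first attempt to grip closed above the handle.
- In the first tightening push the torque dropped twice. One reading jumped to 1.64 N m (about 1.54 on the nut, under the 1.7 cracking limit) when I also pressed slightly downward on the handle. I backed off and tightened again with a clean contact.
- The wrench's total turn measured about 0.87–0.92 rad from the pictures, against 0.85–0.87 expected at most. This is within my angle error, but I could not see the nut's own angle directly.

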